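# Put the round dies away and stack the upper tray

### The job

Put the three round steel dies away in the lower tray, each standing upright in the pocket made for its size (smallest die in the smallest pocket, largest in the largest), and leave the square dies where they are. When all three are in, lift the upper tray by its handle and stack it on the lower tray so that its four pin legs drop fully into the corner sockets, and let go.

Things in the scene. Friction and masses are not known exactly. Their poses are not given: they have to be found in the camera images.
- round_small: small round die: plain steel cylinder standing upright, 22 mm across, 30 mm high, with a darker disc on its top; 100 g. Origin: centre of its underside; z up its axis.
- round_medium: medium round die: plain steel cylinder standing upright, 34 mm across, 30 mm high, with a darker disc on its top; 155 g. Origin: centre of its underside; z up its axis.
- round_large: large round die: plain steel cylinder standing upright, 46 mm across, 30 mm high, with a darker disc on its top; 209 g. Origin: centre of its underside; z up its axis.
- small_pocket: grey block, 68 x 68 x 18 mm, fixed on the lower tray, with a round pocket in its middle, 32 mm across, 12 mm deep, 3 mm chamfer: for the small round die. The three blocks stand in a row in the lower tray, 70 mm apart, in any order. Origin: centre of the block's underside (6 mm above the bench); z up. Pocket floor at z = 6 mm, block top at 18 mm; a seated die stands 18 mm proud.
- medium_pocket: grey block, 68 x 68 x 18 mm, fixed on the lower tray, with a round pocket in its middle, 44 mm across, 12 mm deep, 3 mm chamfer: for the medium round die. The three blocks stand in a row in the lower tray, 70 mm apart, in any order. Origin: centre of the block's underside (6 mm above the bench); z up. Pocket floor at z = 6 mm, block top at 18 mm; a seated die stands 18 mm proud.
- large_pocket: grey block, 68 x 68 x 18 mm, fixed on the lower tray, with a round pocket in its middle, 56 mm across, 12 mm deep, 3 mm chamfer: for the large round die. The three blocks stand in a row in the lower tray, 70 mm apart, in any order. Origin: centre of the block's underside (6 mm above the bench); z up. Pocket floor at z = 6 mm, block top at 18 mm; a seated die stands 18 mm proud.
- lower_tray: lower tray, fixed: wooden plate 84 (x) by 262 (y) by 6 mm with the three grey pocket blocks in a row along its y; a pale wooden bar at each end, top at z = 24 mm, each with two round sockets 15.5 mm across, 12 mm deep, 3 mm chamfer: centres x = +-29, y = +-118 mm, floors z = 12 mm. Side rails 12 mm high. Origin: centre of its underside, on the bench; z up.
- upper_tray: loose empty wooden tray, 84 (x) by 262 (y) mm, 350 g, on four 10 mm steel pin legs with tapered tips at x = +-29, y = +-118 mm. Origin: midway between the leg tips; z up. Underside z = 42, wall tops 61 mm. Bar handle over its middle: 14 mm wide (x), 84 long (y), z = 86 to 100 mm, on thin posts at y = +-33. Stacked, its origin is 12 mm above the lower tray's; either way round fits.
- square_small: small square die: plain steel block, 24 x 24 mm, 30 mm high, with a darker square on its top; 150 g. To be left alone. Origin: centre of its underside; z up.
- square_large: large square die: plain steel block, 38 x 38 mm, 30 mm high, with a darker square on its top; 300 g. To be left alone. Origin: centre of its underside; z up.
Things that resemble listed ones, but are neither listed nor needed, are in the scene too. What is shaped like the round_medium but brown is not meant. Leave any yellow look-alike of the round_large alone.

How it is judged:
By the outcome, as a careful person would: the job done as asked, in the order asked, and still so for the second after the job is handed in, with the robot touching nothing.
It also fails if it takes over 99 s, if anything falls off the work surface, if the arm or the gripper's body presses on something with over 40 N, if the wrist force passes 120 N, or if a joint passes its speed limit or range.

### The arm

A 6-joint arm with a two-finger parallel gripper is mounted at the origin on a cart in front of the work surface, level with it; the furniture and walls round the work are solid. World frame = base frame: x ahead of the robot, y to its left, z up, the work surface at z = 0. Lengths are in m, angles in rad, forces in N, time in s.
With the tool pointing down it reaches from about 0.35 to 1 m from the base axis. Payload 7.1 kg.
Tool frame: the origin (TCP) lies at the very end of the fingers, on their centre line; the grasp point (between the pads) lies 19 mm behind it (bot.hold_point_z is the distance from the TCP to the grasp point, in m); z points along the fingers, y is the line along which they close (so a half turn about z gives the same grasp; the last joint's range is limited). The gripper opens to 85 mm and grips with 20 to 120 N. Pads are 22 mm wide; open, the fingers measure 114 mm over their backs; the gripper's body (76 mm by 85 mm) begins 54 mm behind the grasp point. The pads swing forward as they close: fully open they stand 13 mm farther back than shut.
Start: joints at [-1.309, 0.423, 1.63, -0, 1.089, -0.019], TCP at [0.173, -0.6, 0.231] pointing down, gripper open.
Joint ranges: [-3, 3], [-0.9, 2.11], [0.09, 2.58], [-1.31, 4.45], [0.11, 2.69], [-2.54, 2.54]. Speed limits (rad/s): [2.39, 2.39, 3.01, 3.14, 3.14, 3.14].

### API

Orientations are given as a unit quaternion [x, y, z, w].
In Python, from station import bot gives the robot as it stands.
- The arm moves only by the tool step_arm, never from a script. Its argument "moves" is a list of rows, each an object of numbers: "x", "y", "z": the shift along the tool's x, y, z in m; "rx", "ry", "rz": the turn, a rotation vector about the tool's x, y, z in degrees; "claw": the opening, from 0 (shut) to 1 (fully open). In form: [{"x": .., "y": .., "z": .., "rx": .., "ry": .., "rz": .., "claw": ..}, ...]. A call has 1 to 12 rows; each row shifts and turns the commanded pose from where the row before left it, along the tool's axes as they then stand; what a row does not reach is not made up. A row lasts 1/12 s, in which the tool goes at most 41.7 mm and 7.16 degrees, less where a joint would pass 70% of its speed; a pose out of reach is approached as far as the arm can. A call with a gripper value outside its range is refused whole. The fingers move at their own pace and stop on an object; the grip force is fixed at half the most. Time passes only in rows, so rows that do not move let the fingers close. It gives the time, the measured TCP pose, the force, the opening and the grip force at its end, in the units of the state.
- bot.sense(): the state, without advancing time (a new reading comes with each control period).
- bot.camera(name): name is "scene" or "top" or "wrist"; returns the picture (384x512x3 uint8, red, green, blue); there is no depth.
- bot.camera_params(name): a dict with "fx", "fy", "cx", "cy" (pixels), "R" (3x3) and "t" (3): a world point X has camera coordinates R X + t. Camera axes: x right, y down, z forward; pixel columns grow to the right and rows downward; lengths in m; the calibration is good to about 2 mm. A picture is of the moment at which its call begins: read the wrist's pose just before it. camera_params takes no time and is no camera call; for the wrist camera it gives the pose at the moment of the call.
- bot.sign_off(): hands the job in; it is judged then, once.
The state is a dict: "time_s": time; "joints": joint angles; "qvel": joint speeds; "joint_efforts": joint torques, N m; "eef_pos": TCP position; "tool_rot": TCP orientation; "force": force on the tool from outside, world axes, zero at the start; "moment": the same for the moment, N m; "width": finger opening in m; "gripper_force": force on a finger pad.
Only numpy, scipy, OpenCV 4.12 (cv2) and the standard library are available. Lean on these libraries where they do the work, as an engineer would, in place of code of your own. Each camera call takes 0.05 s, during which the arm holds its last target. There are 200 camera calls.

## Working session

There is one attempt and no reset: what is moved stays moved. The work goes in short steps, Python scripts to look and compute and a tool call to move; the robot and the scene stay as the last step left them, time stands still between calls to the robot, and variables do not carry over. Pictures are saved under pics/ and viewed, at most 14 in all, crops included, and the job is handed in when it is done.

Besides the shell and the picture viewer there is one more tool, called after "Call:" in YAML: its name, and indented under it one key for each argument. step_arm: Moves the arm, as the interface text tells. Its arguments: {"type":"object","properties":{"moves":{"type":"array"}},"required":["moves"]}

```bash
mkdir -p pics; ls; python3 - <<'E'
from station import bot
import cv2,json
for n in("top","scene"):
    p=bot.camera_params(n);print(n,{k:(v.tolist() if hasattr(v,'tolist') else v) for k,v in p.items()})
    im=bot.camera(n);cv2.imwrite(f"pics/{n}0.png",im[:,:,::-1])
s=bot.sense();print(s['eef_pos'],s['tool_rot'],s['time_s'],s['width'],s['force'])
E
```

```text
pics
top {'fx': 410.91213534347264, 'fy': 410.91213534347264, 'cx': 262.29181982201845, 'cy': 190.4523952615278, 'R': [[0.021847360064250015, -0.9996605023161494, 0.014197639495589087], [-0.9983896065022008, -0.022558835310866727, -0.05205086529345636], [0.05235347635643086, -0.013037601713539388, -0.9985435065408793]], 't': [0.020392098358100075, 0.5792767760827318, 1.0337235875021833]}
scene {'fx': 353.0414817595751, 'fy': 353.0414817595751, 'cx': 254.09297680398524, 'cy': 189.31596794318534, 'R': [[-0.7422074242981278, -0.6701248484992773, -0.0077991499895504095], [-0.4278079564298861, 0.4827192318453102, -0.7641743882269011], [0.5158570458295821, -0.563839365981566, -0.6449625397164415]], 't': [0.47497419751746234, 0.25708621861851105, 0.6009093447003035]}
[ 0.17306729 -0.60003497  0.23060659] [ 9.90160243e-01  1.39936345e-01 -1.04476838e-04 -7.08726331e-04] 0.1 0.08530201697828978 [ 0.24521847 -0.02265414  0.12609696]
```

View pics/top0.png

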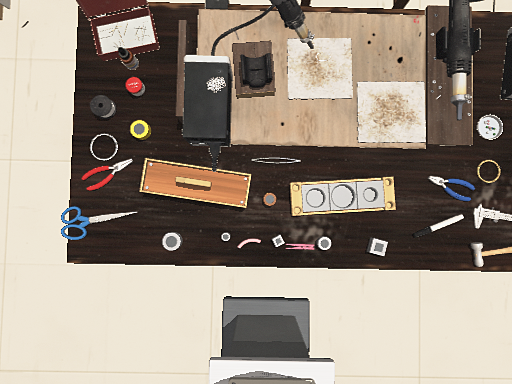

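View pics/scene0.png

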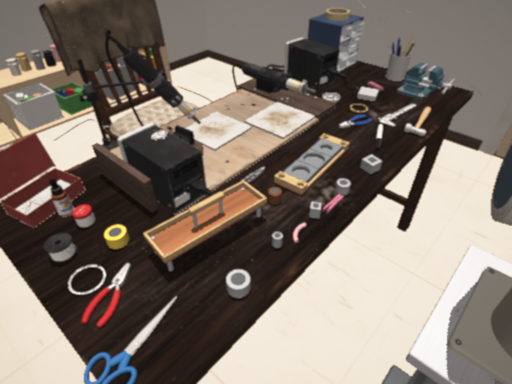

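The top view shows these candidates:
- **Round steel dies:** large at (172,241), medium at (324,243), small at (225,237).
- **Squares:** (279,241) and (378,246).
- **Look-alikes:** brown at (269,199) and yellow at (140,129).
- **Trays:** pockets at about (315,198), (343,196) and (370,194). The upper tray handle is at (193,183).

I'll check these in a close crop.

```bash
python3 - <<'E'
import cv2,numpy as np
t=cv2.imread("pics/top0.png");s=cv2.imread("pics/scene0.png")
a=cv2.resize(t[145:265,130:400],None,fx=2.9,fy=2.9,interpolation=cv2.INTER_CUBIC)[:, :790]
b=cv2.resize(s[130:305,140:400],None,fx=3,fy=3,interpolation=cv2.INTER_CUBIC)
cv2.imwrite("pics/c1.png",a);cv2.imwrite("pics/c2.png",b)
E
```

```text
(no output)
```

View pics/c1.png

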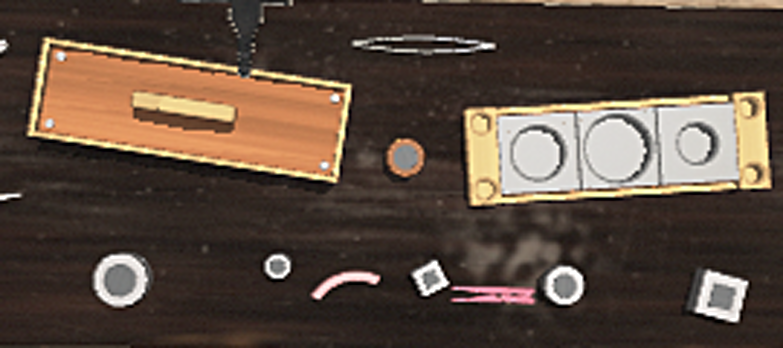

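View pics/c2.png

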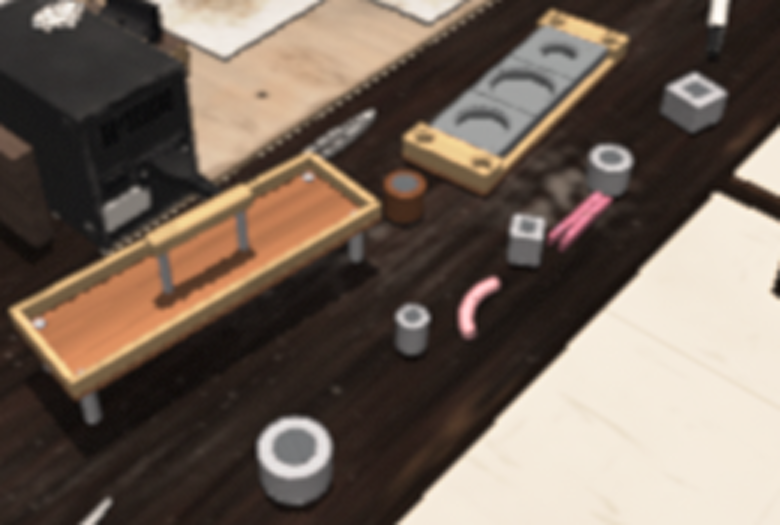

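The crops confirm it: the three steel rounds are the small at crop (277,266), medium (563,285) and large (120,279), each with a round dark disc on top. The squares have square marks. Pocket order from left to right is medium, large, small. Next I'll triangulate.

```bash
cat > h.py <<'E'
import cv2,numpy as np
from scipy.spatial.transform import Rotation as Rn
from station import bot
def ray(p,uv):
    R=np.array(p['R']);c=-R.T@np.array(p['t'])
    d=R.T@np.array([(uv[0]-p['cx'])/p['fx'],(uv[1]-p['cy'])/p['fy'],1]);return c,d/np.linalg.norm(d)
def plane(p,uv,z):
    c,d=ray(p,uv);return c+d*(z-c[2])/d[2]
def tri(rs):
    A=0;b=0
    for c,d in rs:
        M=np.eye(3)-np.outer(d,d);A=A+M;b=b+M@c
    X=np.linalg.solve(A,b);return X,max(np.linalg.norm((np.eye(3)-np.outer(d,d))@(X-c)) for c,d in rs)
def proj(p,X):
    q=np.array(p['R'])@X+np.array(p['t']);return np.array([p['fx']*q[0]/q[2]+p['cx'],p['fy']*q[1]/q[2]+p['cy']])
def holes(im,box,thr,k=6,amin=6):
    "dark areas enclosed by bright, in box (u0,v0,u1,v1): centre, area in px"
    u0,v0,u1,v1=box
    g=cv2.resize(im[v0:v1,u0:u1].min(2),None,fx=k,fy=k,interpolation=cv2.INTER_CUBIC)
    cs,h=cv2.findContours((g>thr).astype(np.uint8),cv2.RETR_CCOMP,cv2.CHAIN_APPROX_NONE)
    o=[]
    for c,hh in zip(cs,h[0] if h is not None else []):
        a=cv2.contourArea(c)/k/k
        if hh[3]>=0 and a>amin:
            m=cv2.moments(c);o.append((round((m['m10']/m['m00']+.5)/k-.5+u0,2),round((m['m01']/m['m00']+.5)/k-.5+v0,2),round(a,1)))
    return o
E
python3 - <<'E'
from h import *
t=cv2.imread("pics/top0.png");s=cv2.imread("pics/scene0.png")
P,S=bot.camera_params("top"),bot.camera_params("scene")
B={'L':((155,225,190,260),(220,262,256,305)),'S':((216,228,235,247),(270,229,286,250)),'M':((313,232,336,255),(333,175,354,197))}
for k,(a,b) in B.items():
    ht=holes(t,a,170,amin=3);hs=holes(s,b,165,amin=2);print(k,ht,hs)
    if ht and hs:
        X,e=tri([ray(P,ht[0]),ray(S,hs[0])]);print(X.round(4),e.round(4),plane(P,ht[0],.03).round(4))
print(holes(t,(285,170,400,220),140,amin=3))
E
```

```text
L [(170.87, 241.2, 106.1)] [(237.75, 278.49, 144.5)]
[0.4466 0.2589 0.0297] 0.0006 [0.4462 0.2584 0.03  ]
S [(225.23, 236.43, 23.0)] []
M [(324.25, 243.19, 54.7)] []
[(384.19, 199.9, 3.7), (300.67, 191.1, 3.6), (384.13, 192.88, 13.0), (319.46, 194.47, 59.2), (372.94, 192.96, 55.2), (348.07, 193.11, 90.5), (356.03, 188.94, 11.8), (306.54, 183.85, 18.6), (324.26, 183.53, 25.3), (341.26, 181.85, 20.8), (358.13, 180.89, 20.3)]
```

Call:
step_arm:
  moves:
    - {"x": 0.038,"y": -0.008,"z": -0.006,"rz": -3.7}
    - {"x": 0.038,"y": -0.008,"z": -0.006,"rz": -3.7}
    - {"x": 0.038,"y": -0.008,"z": -0.006,"rz": -3.7}
    - {"x": 0.038,"y": -0.008,"z": -0.006,"rz": -3.7}
    - {"x": 0.038,"y": -0.008,"z": -0.006,"rz": -3.7}
    - {"x": 0.038,"y": -0.008,"z": -0.006,"rz": -3.7}
    - {"x": 0.038,"y": -0.008,"z": -0.006,"rz": -3.7}
    - {"x": 0.038,"y": -0.008,"z": -0.006,"rz": -3.7}
    - {"x": 0.038,"y": -0.008,"z": -0.006,"rz": -3.7}
    - {"x": 0.038,"y": -0.008,"z": -0.006,"rz": -3.7}
    - {"x": 0.038,"y": -0.008,"z": -0.006,"rz": -3.7}
    - {"x": 0.038,"y": -0.008,"z": -0.006,"rz": -3.7}

```text
$.moves[0]: bad value
```

Call:
step_arm:
  moves:
    - {"x": 0.038,"y": -0.004,"z": -0.003,"rz": -4.5}
    - {"x": 0.038,"y": -0.004,"z": -0.003,"rz": -4.5}
    - {"x": 0.038,"y": -0.004,"z": -0.003,"rz": -4.5}
    - {"x": 0.038,"y": -0.004,"z": -0.003,"rz": -4.5}
    - {}
    - {}

```text
$.moves[0]: bad value
```

```bash
cat >> h.py <<'E'
def st():
    s=bot.sense();R=Rn.from_quat(s['tool_rot']).as_matrix();return s,np.array(s['eef_pos']),R
def rel(target,yaw=None):
    "shift in tool axes to target TCP; then rz deg so tool x has world yaw"
    s,p,R=st();d=R.T@(np.array(target)-p);y=np.degrees(np.arctan2(R[1,0],R[0,0]))
    e=Rn.from_matrix(R.T@Rn.from_euler('ZX',[yaw if yaw is not None else y,180],degrees=True).as_matrix()).as_rotvec(degrees=True)
    print("pos",p.round(4),"yaw",y.round(2),"shift",d.round(4),"turn",e.round(2),"w",round(s['width'],4),"t",round(s['time_s'],2),"F",np.round(s['force'],1))
def snap(f):
    p=bot.camera_params("wrist");im=bot.camera("wrist")[:,:,::-1].copy();cv2.imwrite(f"pics/{f}.png",im);np.save(f"pics/{f}.npy",p,allow_pickle=True);return im,p
E
python3 - <<'E'
from h import *
rel([.5,-.12,.3],90)
im,p=snap("w1");print(-np.array(p['R']).T@p['t'],np.array(p['R']).round(2).tolist(),p['fx'])
E
```

```text
pos [ 0.1731 -0.6     0.2306] yaw 16.09 shift [ 0.4472 -0.3707 -0.0689] turn [-7.000e-02 -5.000e-02 -7.391e+01] w 0.0853 t 0.1 F [ 0.2 -0.   0.1]
[ 0.25005072 -0.57760052  0.3731468 ] [[0.28, -0.96, -0.0], [-0.91, -0.26, 0.31], [-0.3, -0.09, -0.95]] 328.64155683980283
```

View pics/w1.png

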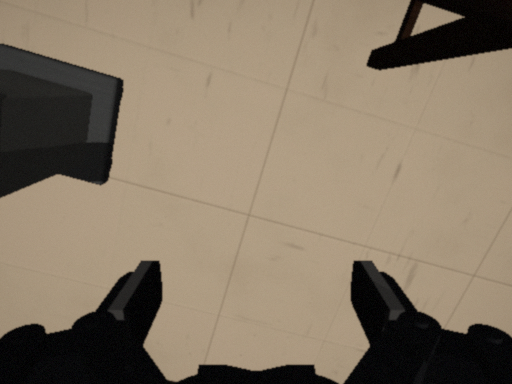

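The rows were refused, probably because every key is required, so the picture only shows the floor (fingers at the bottom). I'll resend with all the keys.

Call:
step_arm:
  moves:
    - {"x": 0.038,"y": -0.008,"z": -0.006,"rx": 0,"ry": 0,"rz": -3.7,"claw": 1}
    - {"x": 0.038,"y": -0.008,"z": -0.006,"rx": 0,"ry": 0,"rz": -3.7,"claw": 1}
    - {"x": 0.038,"y": -0.008,"z": -0.006,"rx": 0,"ry": 0,"rz": -3.7,"claw": 1}
    - {"x": 0.038,"y": -0.008,"z": -0.006,"rx": 0,"ry": 0,"rz": -3.7,"claw": 1}
    - {"x": 0.038,"y": -0.008,"z": -0.006,"rx": 0,"ry": 0,"rz": -3.7,"claw": 1}
    - {"x": 0.038,"y": -0.008,"z": -0.006,"rx": 0,"ry": 0,"rz": -3.7,"claw": 1}
    - {"x": 0.038,"y": -0.008,"z": -0.006,"rx": 0,"ry": 0,"rz": -3.7,"claw": 1}
    - {"x": 0.038,"y": -0.008,"z": -0.006,"rx": 0,"ry": 0,"rz": -3.7,"claw": 1}
    - {"x": 0.038,"y": -0.008,"z": -0.006,"rx": 0,"ry": 0,"rz": -3.7,"claw": 1}
    - {"x": 0.038,"y": -0.008,"z": -0.006,"rx": 0,"ry": 0,"rz": -3.7,"claw": 1}
    - {"x": 0.038,"y": -0.008,"z": -0.006,"rx": 0,"ry": 0,"rz": -3.7,"claw": 1}
    - {"x": 0.038,"y": -0.008,"z": -0.006,"rx": 0,"ry": 0,"rz": -3.7,"claw": 1}

```text
time_s: 1.15
eef_pos: [0.4761, -0.2592, 0.3034]
tool_rot: [0.863, 0.505, 0.0, -0.0]
force: [1.0, -1.0, -0.3]
width: 0.0853
gripper_force: 0.0
```

Call:
step_arm:
  moves:
    - {"x": 0.038,"y": -0.004,"z": -0.003,"rx": 0,"ry": 0,"rz": -4.5,"claw": 1}
    - {"x": 0.038,"y": -0.004,"z": -0.003,"rx": 0,"ry": 0,"rz": -4.5,"claw": 1}
    - {"x": 0.038,"y": -0.004,"z": -0.003,"rx": 0,"ry": 0,"rz": -4.5,"claw": 1}
    - {"x": 0,"y": 0,"z": 0,"rx": 0,"ry": 0,"rz": 0,"claw": 1}
    - {"x": 0,"y": 0,"z": 0,"rx": 0,"ry": 0,"rz": 0,"claw": 1}

```text
time_s: 1.57
eef_pos: [0.513, -0.1509, 0.3123]
tool_rot: [0.798, 0.603, -0.0, -0.0]
force: [-0.4, -1.0, 0.1]
width: 0.0854
gripper_force: 0.0
```

```bash
python3 - <<'E'
from h import *
rel([.55,-.17,.33],90)
im,p=snap("w2");print(-np.array(p['R']).T@p['t'])
E
```

```text
pos [ 0.513  -0.1509  0.3123] yaw 74.2 shift [-0.0083  0.0408 -0.0177] turn [ -0.    0.  -15.8] w 0.0854 t 1.57 F [-0.4 -1.   0.1]
[ 0.53484645 -0.07350798  0.45487296]
```

View pics/w2.png

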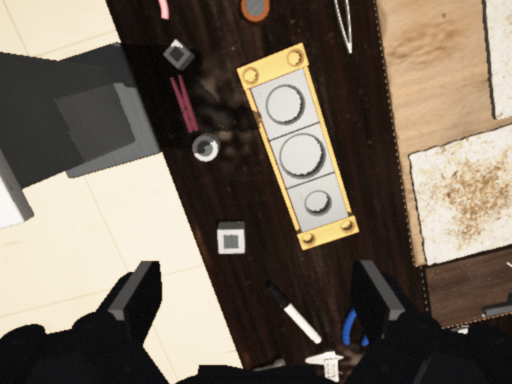

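The wrist view shows the lower tray clearly:
- **Sockets:** (251,75), (294,57), (308,238) and (347,225).
- **Pockets:** medium (287,104), large (302,155), small (317,202).
- **Dies:** medium (206,147), with the squares at (179,55) and (231,238).

I'll measure from here and then from a second position.

Call:
step_arm:
  moves:
    - {"x": 0,"y": 0.012,"z": 0.01,"rx": 0,"ry": 0,"rz": -5.3,"claw": 1}
    - {"x": 0,"y": 0.012,"z": 0.01,"rx": 0,"ry": 0,"rz": -5.3,"claw": 1}
    - {"x": 0,"y": 0.012,"z": 0.01,"rx": 0,"ry": 0,"rz": -5.2,"claw": 1}
    - {"x": -0.03,"y": 0,"z": 0.01,"rx": 0,"ry": 0,"rz": 0,"claw": 1}
    - {"x": -0.03,"y": 0,"z": 0.01,"rx": 0,"ry": 0,"rz": 0,"claw": 1}
    - {"x": 0,"y": 0,"z": 0,"rx": 0,"ry": 0,"rz": 0,"claw": 1}
    - {"x": 0,"y": 0,"z": 0,"rx": 0,"ry": 0,"rz": 0,"claw": 1}

```text
time_s: 2.2
eef_pos: [0.5465, -0.2219, 0.2611]
tool_rot: [0.71, 0.704, -0.0, -0.001]
force: [-0.5, -0.3, -0.0]
width: 0.0854
gripper_force: 0.0
```

```bash
cat > tray.py <<'E'
from h import *
def sockets(im,p,k=4):
    g=cv2.resize(im,None,fx=k,fy=k,interpolation=cv2.INTER_CUBIC);h=cv2.cvtColor(g,cv2.COLOR_BGR2HSV)
    m=((h[:,:,0]>12)&(h[:,:,0]<28)&(h[:,:,1]>90)&(h[:,:,2]>150)).astype(np.uint8)
    cs,hi=cv2.findContours(m,cv2.RETR_CCOMP,cv2.CHAIN_APPROX_NONE);o=[]
    for c,hh in zip(cs,hi[0]):
        a=cv2.contourArea(c)/k/k
        if hh[3]>=0 and 25<a<600:
            (u,v),ax,_=cv2.fitEllipse(c)
            if max(ax)/min(ax)<1.35:
                uv=((u+.5)/k-.5,(v+.5)/k-.5);X=plane(p,uv,.024);o.append((round(uv[0],1),round(uv[1],1),round(a),(np.array(ax)/k).round(1).tolist(),X.round(4).tolist()))
    return o
def grays(im,p,z,box,thr,k=4):
    return [(o,plane(p,o[:2],z).round(4).tolist()) for o in holes(im,box,thr,k,20)]
E
python3 - <<'E'
from tray import *
w2=cv2.imread("pics/w2.png");p2=np.load("pics/w2.npy",allow_pickle=True).item()
im,p=snap("w3");rel([0,0,0],90)
for a,b in((w2,p2),(im,p)):
    for o in sockets(a,b):print(o)
    T=bot.camera_params("top")
    for z,X in((.03,plane(T,(324.25,243.19),.03)),):print("M pix",proj(b,X))
    for X in((.554,-.107,.024),(.558,-.177,.024),(.563,-.247,.024)):print("pk",proj(b,np.array(X)).round())
E
```

```text
pos [ 0.5469 -0.2209  0.2617] yaw 89.59 shift [ 0.2168 -0.5481  0.2625] turn [-0.07 -0.04 -0.41] w 0.0853 t 2.25 F [ 0.4  0.1 -0.1]
M pix [203.4155534 148.950964 ]
pk [278. 112.]
pk [294. 164.]
pk [309. 210.]
M pix [164.60224336  74.60810838]
pk [263.  56.]
pk [266. 123.]
pk [271. 183.]
```

View pics/w3.png

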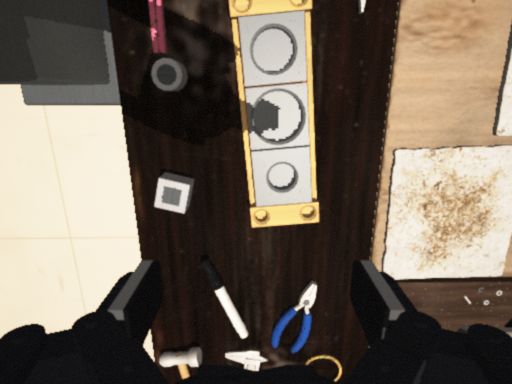

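This view shows the medium die at (169,74) and the pockets at (274,49), (277,115) and (282,177). I'll get the tray outline from w2, which looks nearly straight down on it.

```bash
cat >> tray.py <<'E'
def sock2(im,p,guess,r=11,k=6):
    "socket: inside of the bar top that is not flat yellow; fit ellipse to edges about a guess"
    u,v=int(round(guess[0])),int(round(guess[1]))
    g=cv2.resize(im[v-r:v+r+1,u-r:u+r+1],None,fx=k,fy=k,interpolation=cv2.INTER_CUBIC)
    c=cv2.HoughCircles(cv2.cvtColor(g,cv2.COLOR_BGR2GRAY),cv2.HOUGH_GRADIENT_ALT,1.5,200,200,.5,minRadius=4*k,maxRadius=10*k)
    if c is None:return None
    a=c[0][0];uv=((a[0]+.5)/k-.5+u-r,(a[1]+.5)/k-.5+v-r);return np.round(uv,2),round(a[2]/k,2),plane(p,uv,.024)
E
python3 - <<'E'
from tray import *
for n,gs,box in(("w2",[(251,75),(294,57),(308,238),(347,225)],(230,38,365,255)),("w3",[(241,4),(291,2),(262,215),(308,212)],None)):
    im=cv2.imread(f"pics/{n}.png");p=np.load(f"pics/{n}.npy",allow_pickle=True).item()
    for g in gs:
        if g[1]>11: print(n,g,sock2(im,p,g))
    if box:
        h=cv2.cvtColor(im,cv2.COLOR_BGR2HSV);m=np.zeros(im.shape[:2],np.uint8);b=box
        m[b[1]:b[3],b[0]:b[2]]=(h[b[1]:b[3],b[0]:b[2],2]>120)*255
        k=4;m=cv2.resize(m,None,fx=k,fy=k,interpolation=cv2.INTER_LINEAR);m=cv2.morphologyEx((m>127).astype(np.uint8),cv2.MORPH_CLOSE,np.ones((13,13)))
        c=max(cv2.findContours(m,0,1)[0],key=cv2.contourArea)
        W=np.array([plane(p,((x+.5)/k-.5,(y+.5)/k-.5),.024)[:2] for x,y in c[:,0]]).astype(np.float32)
        print(cv2.minAreaRect(W*1000))
# pockets in w2, w3: gray level hough
for n,gs in(("w2",[(287,104),(302,155),(317,202)]),("w3",[(274,49),(277,115),(282,177)])):
    im=cv2.imread(f"pics/{n}.png");p=np.load(f"pics/{n}.npy",allow_pickle=True).item()
    for g in gs:print(n,g,sock2(im,p,g,30,4))
E
```

```text
Traceback (most recent call last):
  File "tray.py", line 19, in sock2
    c=cv2.HoughCircles(cv2.cvtColor(g,cv2.COLOR_BGR2GRAY),cv2.HOUGH_GRADIENT_ALT,1.5,200,200,.5,minRadius=4*k,maxRadius=10*k)
cv2.error: OpenCV(4.12.0) /io/opencv/modules/imgproc/src/hough.cpp:2324: error: (-211:One of the arguments' values is out of range) when using HOUGH_GRADIENT_ALT method, param2 parameter must be smaller than 1.0 in function 'HoughCircles'
```

```bash
sed -i 's/1.5,200,200,.5,minRadius=4\*k,maxRadius=10\*k/1.5,200,param1=150,param2=.4,minRadius=int(rr[0]*k),maxRadius=int(rr[1]*k)/; s/r=11,k=6):/r=11,k=6,rr=(4,9)):/' tray.py
cat > m1.py <<'E'
from tray import *
for n,gs,box in(("w2",[(251,75),(294,57),(308,238),(347,225)],(230,38,365,255)),("w3",[(262,215),(308,212)],None)):
    im=cv2.imread(f"pics/{n}.png");p=np.load(f"pics/{n}.npy",allow_pickle=True).item()
    for g in gs: print(n,g,sock2(im,p,g))
    if box:
        h=cv2.cvtColor(im,cv2.COLOR_BGR2HSV);m=np.zeros(im.shape[:2],np.uint8);b=box
        m[b[1]:b[3],b[0]:b[2]]=(h[b[1]:b[3],b[0]:b[2],2]>120)*255
        k=4;m=cv2.resize(m,None,fx=k,fy=k,interpolation=cv2.INTER_LINEAR);m=cv2.morphologyEx((m>127).astype(np.uint8),cv2.MORPH_CLOSE,np.ones((13,13)))
        c=max(cv2.findContours(m,0,1)[0],key=cv2.contourArea)
        W=np.array([plane(p,((x+.5)/k-.5,(y+.5)/k-.5),.024)[:2] for x,y in c[:,0]]).astype(np.float32)
        print(cv2.minAreaRect(W*1000))
for n,gs in(("w2",[(287,104),(302,155),(317,202)]),("w3",[(274,49),(277,115),(282,177)])):
    im=cv2.imread(f"pics/{n}.png");p=np.load(f"pics/{n}.npy",allow_pickle=True).item()
    for g in gs:print(n,g,sock2(im,p,g,30,4,(9,27)))
E
python3 m1.py
```

```text
w2 (251, 75) (array([250.33,  74.83], dtype=float32), np.float32(5.87), array([ 0.53277329, -0.05434483,  0.024     ]))
w2 (294, 57) None
w2 (308, 238) None
w2 (347, 225) (array([347.58, 225.33], dtype=float32), np.float32(7.22), array([ 0.60984826, -0.28414916,  0.024     ]))
((570.5294189453125, -170.44284057617188), (86.6978759765625, 264.9176940917969), 4.6259050369262695)
w3 (262, 215) (array([260.83, 216.58], dtype=float32), np.float32(7.84), array([ 0.55111626, -0.28999257,  0.024     ]))
w3 (308, 212) (array([307.58, 212.58], dtype=float32), np.float32(8.12), array([ 0.60877898, -0.28516787,  0.024     ]))
w2 (287, 104) (array([284.  , 104.75], dtype=float32), np.float32(19.39), array([ 0.56381448, -0.09993333,  0.024     ]))
w2 (302, 155) (array([302.38, 156.12], dtype=float32), np.float32(22.38), array([ 0.57102385, -0.17006669,  0.024     ]))
w2 (317, 202) (array([318.12, 202.  ], dtype=float32), np.float32(13.12), array([ 0.57721237, -0.23854894,  0.024     ]))
w3 (274, 49) (array([274.  ,  49.38], dtype=float32), np.float32(24.24), array([ 0.56591122, -0.10033078,  0.024     ]))
w3 (277, 115) (array([276.25, 115.38], dtype=float32), np.float32(25.02), array([ 0.56897774, -0.16829101,  0.024     ]))
w3 (282, 177) (array([282. , 175.5], dtype=float32), np.float32(15.23), array([ 0.57651206, -0.23784195,  0.024     ]))
```

```bash
python3 - <<'E'
from tray import *
T,S=bot.camera_params("top"),bot.camera_params("scene");s=cv2.imread("pics/scene0.png")
L=lambda n:(cv2.imread(f"pics/{n}.png"),np.load(f"pics/{n}.npy",allow_pickle=True).item())
w2,p2=L("w2");w3,p3=L("w3")
for a,b in(((287,104),(274,49)),((302,155),(277,115)),((317,202),(282,177))):
    A=sock2(w2,p2,a,30,4,(9,27))[0];B=sock2(w3,p3,b,30,4,(9,27))[0];print(tri([ray(p2,A),ray(p3,B)]))
for th in(60,80,100,120):print(th,holes(w2,(188,128,224,167),th,4,8),holes(w3,(145,50,195,98),th,4,8))
for th in(110,125,140,150):print(th,holes(s,(268,227,288,252),th,6,2),holes(s,(331,173,356,199),th,6,2))
for n,uv in(('S',(225.23,236.43)),('M',(324.25,243.19))):
    X=plane(T,uv,.03);print(n,X,proj(S,X),proj(p3,X))
E
```

```text
(array([ 0.56507755, -0.10005237,  0.02029801]), np.float64(0.001018074923422687))
(array([ 0.5690643, -0.1672056,  0.0373804]), np.float64(0.0008547888124958434))
(array([ 0.57632303, -0.23624108,  0.0301344 ]), np.float64(0.00028281935062514))
60 [(201.71, 146.27, 86.3)] [(166.08, 74.15, 298.2)]
80 [(201.73, 146.1, 115.8)] [(166.07, 74.17, 351.2)]
100 [] []
120 [] []
110 [] [(342.55, 181.46, 2.5)]
125 [(276.97, 234.79, 8.8)] [(343.11, 181.96, 15.7)]
140 [(277.01, 234.7, 14.3)] [(343.13, 181.99, 22.3)]
150 [] [(343.17, 181.99, 26.2)]
S [0.46083903 0.12349273 0.03      ] [277.61464718 234.81917908] [ 150.06176655 -243.9859516 ]
M [ 0.44919545 -0.12455141  0.03      ] [343.92453657 182.07068873] [164.60224336  74.60810838]
```

Call:
step_arm:
  moves:
    - {"x": 0.0241,"y": -0.0245,"z": 0.01,"rx": 0,"ry": 0,"rz": 0,"claw": 1}
    - {"x": 0.0241,"y": -0.0245,"z": 0.01,"rx": 0,"ry": 0,"rz": 0,"claw": 1}
    - {"x": 0.0241,"y": -0.0245,"z": 0.01,"rx": 0,"ry": 0,"rz": 0,"claw": 1}
    - {"x": 0.0241,"y": -0.0245,"z": 0.01,"rx": 0,"ry": 0,"rz": 0,"claw": 1}
    - {"x": 0,"y": 0,"z": 0.04,"rx": 0,"ry": 0,"rz": 0,"claw": 1}
    - {"x": 0,"y": 0,"z": 0.04,"rx": 0,"ry": 0,"rz": 0,"claw": 1}
    - {"x": 0,"y": 0,"z": 0.04,"rx": 0,"ry": 0,"rz": 0,"claw": 1}
    - {"x": 0,"y": 0,"z": 0.03,"rx": 0,"ry": 0,"rz": 0,"claw": 1}
    - {"x": 0,"y": 0,"z": 0,"rx": 0,"ry": 0,"rz": 0,"claw": 1}
    - {"x": 0,"y": 0,"z": 0,"rx": 0,"ry": 0,"rz": 0,"claw": 1}

```text
time_s: 3.08
eef_pos: [0.4492, -0.1223, 0.0719]
tool_rot: [0.708, 0.706, -0.001, -0.001]
force: [0.2, -0.2, 1.0]
width: 0.0854
gripper_force: 0.0
```

```bash
python3 - <<'E'
from h import *
rel([.450,-.1245,.012],90);im,p=snap("w4");print(proj(p,np.array([.45,-.1245,.03])))
E
```

```text
pos [ 0.4492 -0.1223  0.0719] yaw 89.79 shift [-0.0023  0.001   0.0599] turn [-0.17 -0.05 -0.21] w 0.0854 t 3.08 F [ 0.2 -0.2  1. ]
[257.77304578 232.53887079]
```

View pics/w4.png

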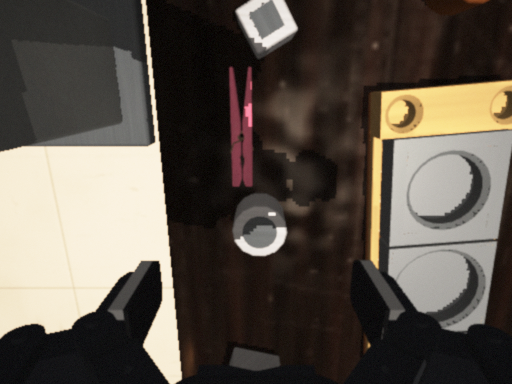

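The die's top is centred at (259,234), matching the prediction of (258,233). I'll descend and grasp.

Call:
step_arm:
  moves:
    - {"x": -0.002,"y": 0.001,"z": 0.03,"rx": 0,"ry": 0,"rz": 0,"claw": 1}
    - {"x": 0,"y": 0,"z": 0.03,"rx": 0,"ry": 0,"rz": 0,"claw": 1}
    - {"x": 0,"y": 0,"z": 0,"rx": 0,"ry": 0,"rz": 0,"claw": 1}
    - {"x": 0,"y": 0,"z": 0,"rx": 0,"ry": 0,"rz": 0,"claw": 0}
    - {"x": 0,"y": 0,"z": 0,"rx": 0,"ry": 0,"rz": 0,"claw": 0}
    - {"x": 0,"y": 0,"z": 0,"rx": 0,"ry": 0,"rz": 0,"claw": 0}
    - {"x": 0,"y": 0,"z": 0,"rx": 0,"ry": 0,"rz": 0,"claw": 0}
    - {"x": 0,"y": 0,"z": 0,"rx": 0,"ry": 0,"rz": 0,"claw": 0}
    - {"x": 0,"y": 0,"z": 0,"rx": 0,"ry": 0,"rz": 0,"claw": 0}
    - {"x": 0,"y": 0,"z": 0,"rx": 0,"ry": 0,"rz": 0,"claw": 0}

```text
time_s: 3.97
eef_pos: [0.4522, -0.1251, 0.0144]
tool_rot: [0.708, 0.706, 0.001, 0.001]
force: [-2.8, 0.3, 16.9]
width: 0.0317
gripper_force: 57.9
```

```bash
python3 - <<'E'
from h import *
rel([.5648,-.0997,.08],90)
E
```

```text
pos [ 0.4522 -0.1251  0.0144] yaw 89.79 shift [ 0.0258  0.1127 -0.0653] turn [ 0.16  0.05 -0.21] w 0.0317 t 3.97 F [-2.8  0.3 16.9]
```

Call:
step_arm:
  moves:
    - {"x": 0,"y": 0,"z": -0.03,"rx": 0,"ry": 0,"rz": 0,"claw": 0}
    - {"x": 0,"y": 0,"z": -0.03,"rx": 0,"ry": 0,"rz": 0,"claw": 0}
    - {"x": 0.0065,"y": 0.0285,"z": -0.002,"rx": 0,"ry": 0,"rz": 0,"claw": 0}
    - {"x": 0.0065,"y": 0.0285,"z": 0,"rx": 0,"ry": 0,"rz": 0,"claw": 0}
    - {"x": 0.0065,"y": 0.0285,"z": 0,"rx": 0,"ry": 0,"rz": 0,"claw": 0}
    - {"x": 0.0065,"y": 0.0285,"z": 0,"rx": 0,"ry": 0,"rz": 0,"claw": 0}
    - {"x": 0,"y": 0,"z": 0,"rx": 0,"ry": 0,"rz": 0,"claw": 0}
    - {"x": 0,"y": 0,"z": 0,"rx": 0,"ry": 0,"rz": 0,"claw": 0}

```text
time_s: 4.63
eef_pos: [0.5664, -0.0988, 0.075]
tool_rot: [0.708, 0.706, 0.0, 0.001]
force: [-0.5, 1.0, -2.9]
width: 0.0313
gripper_force: 61.1
```

```bash
python3 - <<'E'
from h import *
rel([.5648,-.0997,.0295],90);im,p=snap("w5");print(proj(p,np.array([.5648,-.0997,.024])))
E
```

```text
pos [ 0.5664 -0.0988  0.075 ] yaw 89.86 shift [-0.0008 -0.0017  0.0455] turn [ 0.09  0.02 -0.14] w 0.0313 t 4.63 F [-0.5  1.  -2.9]
[253.51852734 224.6601921 ]
```

View pics/w5.png

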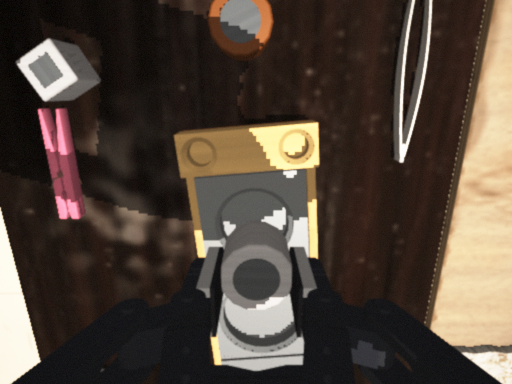

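The die is held upright, and the medium pocket is centred at about (256,222), close to the prediction of (253.5,225). I'll lower it and release.

Call:
step_arm:
  moves:
    - {"x": -0.001,"y": -0.001,"z": 0.02,"rx": 0,"ry": 0,"rz": 0,"claw": 0}
    - {"x": 0,"y": 0,"z": 0.015,"rx": 0,"ry": 0,"rz": 0,"claw": 0}
    - {"x": 0,"y": 0,"z": 0.01,"rx": 0,"ry": 0,"rz": 0,"claw": 0}
    - {"x": 0,"y": 0,"z": 0,"rx": 0,"ry": 0,"rz": 0,"claw": 0}
    - {"x": 0,"y": 0,"z": 0,"rx": 0,"ry": 0,"rz": 0,"claw": 0}

```text
time_s: 5.1
eef_pos: [0.563, -0.1003, 0.0291]
tool_rot: [0.709, 0.706, -0.001, -0.001]
force: [0.7, 0.4, -1.9]
width: 0.0314
gripper_force: 61.1
```

```bash
python3 - <<'E'
from h import *
rel([.5648,-.0997,.0265],90);p=np.load("pics/w5.npy",allow_pickle=True).item()
for u in((201,152),(295,146)):print(plane(p,u,.024))
E
```

```text
pos [ 0.563  -0.1003  0.0291] yaw 89.77 shift [0.0006 0.0018 0.0026] turn [-0.11 -0.02 -0.23] w 0.0314 t 5.1 F [ 0.7  0.4 -1.9]
[ 0.53393622 -0.05304132  0.024     ]
[ 0.58951534 -0.0496628   0.024     ]
```

Call:
step_arm:
  moves:
    - {"x": 0,"y": 0.001,"z": 0,"rx": 0,"ry": 0,"rz": 0,"claw": 1}
    - {"x": 0,"y": 0,"z": 0,"rx": 0,"ry": 0,"rz": 0,"claw": 1}
    - {"x": 0,"y": 0,"z": 0,"rx": 0,"ry": 0,"rz": 0,"claw": 1}
    - {"x": 0,"y": 0,"z": 0,"rx": 0,"ry": 0,"rz": 0,"claw": 1}
    - {"x": 0,"y": 0,"z": 0,"rx": 0,"ry": 0,"rz": 0,"claw": 1}
    - {"x": 0,"y": 0,"z": -0.03,"rx": 0,"ry": 0,"rz": 0,"claw": 1}
    - {"x": 0,"y": 0,"z": -0.03,"rx": 0,"ry": 0,"rz": 0,"claw": 1}
    - {"x": 0,"y": 0,"z": -0.04,"rx": 0,"ry": 0,"rz": 0,"claw": 1}
    - {"x": 0,"y": 0,"z": 0,"rx": 0,"ry": 0,"rz": 0,"claw": 1}
    - {"x": 0,"y": 0,"z": 0,"rx": 0,"ry": 0,"rz": 0,"claw": 1}

```text
time_s: 5.93
eef_pos: [0.567, -0.1005, 0.132]
tool_rot: [0.708, 0.706, 0.002, 0.002]
force: [0.5, -0.1, -0.2]
width: 0.0852
gripper_force: 0.0
```

```bash
python3 - <<'E'
from h import *
rel([.461,.1235,.1],90);im,p=snap("w6")
pl=np.array([.5648,-.0997]);print([proj(p,np.array([*pl,z])) for z in(.042,.030)],holes(im,(190,180,330,320),120,4,20),holes(im,(190,180,330,320),80,4,20))
E
```

```text
pos [ 0.567  -0.1005  0.132 ] yaw 89.79 shift [ 0.2237 -0.107   0.0312] turn [ 0.32  0.06 -0.21] w 0.0852 t 5.93 F [ 0.5 -0.1 -0.2]
[array([252.61655309, 202.20366695]), array([252.69097443, 197.22299084])] [(267.76, 286.13, 798.3), (276.45, 203.71, 231.8)] [(264.32, 287.37, 445.4), (276.71, 201.93, 59.4)]
```

View pics/w6.png

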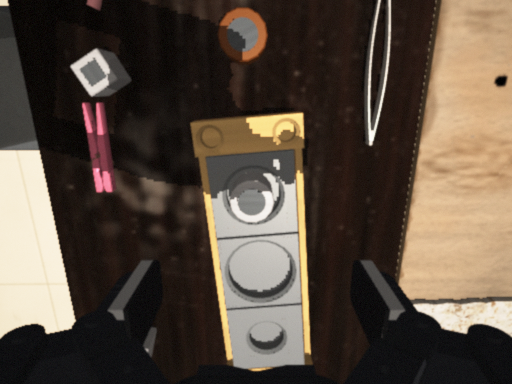

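The medium die sits in its pocket at (253,197), with the large pocket at (261,268) and the small at (267,337). Next is the small die.

Call:
step_arm:
  moves:
    - {"x": 0.032,"y": -0.0153,"z": 0,"rx": 0,"ry": 0,"rz": 0,"claw": 1}
    - {"x": 0.032,"y": -0.0153,"z": 0,"rx": 0,"ry": 0,"rz": 0,"claw": 1}
    - {"x": 0.032,"y": -0.0153,"z": 0,"rx": 0,"ry": 0,"rz": 0,"claw": 1}
    - {"x": 0.032,"y": -0.0153,"z": 0,"rx": 0,"ry": 0,"rz": 0,"claw": 1}
    - {"x": 0.032,"y": -0.0153,"z": 0,"rx": 0,"ry": 0,"rz": 0,"claw": 1}
    - {"x": 0.032,"y": -0.0153,"z": 0,"rx": 0,"ry": 0,"rz": 0,"claw": 1}
    - {"x": 0.032,"y": -0.0153,"z": 0,"rx": 0,"ry": 0,"rz": 0,"claw": 1}
    - {"x": 0,"y": 0,"z": 0.03,"rx": 0,"ry": 0,"rz": 0,"claw": 1}
    - {"x": 0,"y": 0,"z": 0.03,"rx": 0,"ry": 0,"rz": 0,"claw": 1}
    - {"x": 0,"y": 0,"z": 0,"rx": 0,"ry": 0,"rz": 0,"claw": 1}
    - {"x": 0,"y": 0,"z": 0,"rx": 0,"ry": 0,"rz": 0,"claw": 1}

```text
time_s: 6.9
eef_pos: [0.4566, 0.1238, 0.0674]
tool_rot: [0.708, 0.706, -0.003, -0.002]
force: [-0.7, -0.1, 0.8]
width: 0.0853
gripper_force: 0.0
```

```bash
python3 - <<'E'
from h import *
rel([.461,.1235,.013],90);im,p=snap("w7");c=proj(p,np.array([.461,.1235,.03]));print(c)
u,v=c.astype(int)
for th in(80,110,140,170):
  for o in holes(im,(u-40,v-40,u+40,v+40),th,4,15):print(th,o,plane(p,o[:2],.03))
E
```

```text
pos [0.4566 0.1238 0.0674] yaw 89.81 shift [-0.0002  0.0047  0.0544] turn [-0.35  0.09 -0.19] w 0.0853 t 6.9 F [-0.7 -0.1  0.8]
[263.94603123 232.49652591]
80 (np.float64(264.16), np.float64(226.46), 161.3) [0.46111277 0.12740481 0.03      ]
```

Call:
step_arm:
  moves:
    - {"x": 0.001,"y": 0.0045,"z": 0.027,"rx": 0,"ry": 0,"rz": 0,"claw": 1}
    - {"x": 0,"y": 0,"z": 0.027,"rx": 0,"ry": 0,"rz": 0,"claw": 1}
    - {"x": 0,"y": 0,"z": 0,"rx": 0,"ry": 0,"rz": 0,"claw": 1}
    - {"x": 0,"y": 0,"z": 0,"rx": 0,"ry": 0,"rz": 0,"claw": 0}
    - {"x": 0,"y": 0,"z": 0,"rx": 0,"ry": 0,"rz": 0,"claw": 0}
    - {"x": 0,"y": 0,"z": 0,"rx": 0,"ry": 0,"rz": 0,"claw": 0}
    - {"x": 0,"y": 0,"z": 0,"rx": 0,"ry": 0,"rz": 0,"claw": 0}
    - {"x": 0,"y": 0,"z": 0,"rx": 0,"ry": 0,"rz": 0,"claw": 0}
    - {"x": 0,"y": 0,"z": 0,"rx": 0,"ry": 0,"rz": 0,"claw": 0}
    - {"x": 0,"y": 0,"z": 0,"rx": 0,"ry": 0,"rz": 0,"claw": 0}
    - {"x": 0,"y": 0,"z": 0,"rx": 0,"ry": 0,"rz": 0,"claw": 0}

```text
time_s: 7.87
eef_pos: [0.4642, 0.1254, 0.0165]
tool_rot: [0.708, 0.706, 0.001, 0.001]
force: [-0.9, 0.6, 9.4]
width: 0.0191
gripper_force: 58.3
```

Call:
step_arm:
  moves:
    - {"x": 0,"y": 0,"z": -0.03,"rx": 0,"ry": 0,"rz": 0,"claw": 0}
    - {"x": 0,"y": 0,"z": -0.03,"rx": 0,"ry": 0,"rz": 0,"claw": 0}
    - {"x": 0,"y": 0,"z": -0.03,"rx": 0,"ry": 0,"rz": 0,"claw": 0}
    - {"x": 0,"y": 0,"z": -0.03,"rx": 0,"ry": 0,"rz": 0,"claw": 0}
    - {"x": 0,"y": 0,"z": 0,"rx": 0,"ry": 0,"rz": 0,"claw": 0}

```text
time_s: 8.28
eef_pos: [0.4665, 0.126, 0.1405]
tool_rot: [0.708, 0.706, 0.004, 0.002]
force: [0.7, 0.6, -0.6]
width: 0.0193
gripper_force: 59.3
```

```bash
python3 - <<'E'
from h import *
rel([.5762,-.2393,.08],90)
E
```

```text
pos [0.4665 0.126  0.1405] yaw 89.79 shift [-0.365   0.1105  0.0607] turn [ 0.5  -0.12 -0.21] w 0.0193 t 8.28 F [ 0.7  0.6 -0.6]
```

Call:
step_arm:
  moves:
    - {"x": -0.0365,"y": 0.011,"z": 0,"rx": 0,"ry": 0,"rz": 0,"claw": 0}
    - {"x": -0.0365,"y": 0.011,"z": 0,"rx": 0,"ry": 0,"rz": 0,"claw": 0}
    - {"x": -0.0365,"y": 0.011,"z": 0,"rx": 0,"ry": 0,"rz": 0,"claw": 0}
    - {"x": -0.0365,"y": 0.011,"z": 0,"rx": 0,"ry": 0,"rz": 0,"claw": 0}
    - {"x": -0.0365,"y": 0.011,"z": 0,"rx": 0,"ry": 0,"rz": 0,"claw": 0}
    - {"x": -0.0365,"y": 0.011,"z": 0,"rx": 0,"ry": 0,"rz": 0,"claw": 0}
    - {"x": -0.0365,"y": 0.011,"z": 0,"rx": 0,"ry": 0,"rz": 0,"claw": 0}
    - {"x": -0.0365,"y": 0.011,"z": 0,"rx": 0,"ry": 0,"rz": 0,"claw": 0}
    - {"x": -0.0365,"y": 0.011,"z": 0,"rx": 0,"ry": 0,"rz": 0,"claw": 0}
    - {"x": -0.0365,"y": 0.011,"z": 0,"rx": 0,"ry": 0,"rz": 0,"claw": 0}
    - {"x": 0,"y": 0,"z": 0.03,"rx": 0,"ry": 0,"rz": 0,"claw": 0}
    - {"x": 0,"y": 0,"z": 0.03,"rx": 0,"ry": 0,"rz": 0,"claw": 0}

```text
time_s: 9.28
eef_pos: [0.5739, -0.2434, 0.0761]
tool_rot: [0.71, 0.705, 0.001, 0.003]
force: [-0.7, 1.1, -1.4]
width: 0.0194
gripper_force: 59.3
```

Call:
step_arm:
  moves:
    - {"x": 0,"y": 0,"z": 0,"rx": 0,"ry": 0,"rz": 0,"claw": 0}
    - {"x": 0,"y": 0,"z": 0,"rx": 0,"ry": 0,"rz": 0,"claw": 0}

```text
time_s: 9.45
eef_pos: [0.5702, -0.2395, 0.0736]
tool_rot: [0.708, 0.706, -0.001, -0.002]
force: [0.5, 0.4, -0.3]
width: 0.0193
gripper_force: 59.2
```

```bash
python3 - <<'E'
from tray import *
rel([.5762,-.2393,.031],90);im,p=snap("w8");c=proj(p,np.array([.5762,-.2393,.024]));print(c)
cv2.imwrite("pics/w8c.png",im[60:384,90:430])
E
```

```text
pos [ 0.5702 -0.2395  0.0736] yaw 89.78 shift [0.0001 0.0062 0.0426] turn [-0.26 -0.12 -0.22] w 0.0193 t 9.45 F [ 0.5  0.4 -0.3]
[266.1289114  224.16374717]
```

View pics/w8c.png

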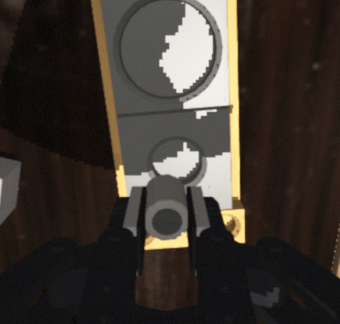

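The small pocket is at crop (177,165), which is full-image (267,225) against a prediction of (266,224). The die is held upright.

Call:
step_arm:
  moves:
    - {"x": 0,"y": 0.006,"z": 0.01,"rx": 0,"ry": 0,"rz": 0,"claw": 0}
    - {"x": 0,"y": 0,"z": 0.01,"rx": 0,"ry": 0,"rz": 0,"claw": 0}
    - {"x": 0,"y": 0,"z": 0,"rx": 0,"ry": 0,"rz": 0,"claw": 0}
    - {"x": 0,"y": 0,"z": 0,"rx": 0,"ry": 0,"rz": 0,"claw": 0}
    - {"x": 0,"y": 0,"z": 0,"rx": 0,"ry": 0,"rz": 0,"claw": 0}

```text
time_s: 9.92
eef_pos: [0.5782, -0.2401, 0.0557]
tool_rot: [0.708, 0.706, 0.0, 0.0]
force: [0.5, -1.0, -1.5]
width: 0.0193
gripper_force: 59.3
```

```bash
python3 - <<'E'
from h import *
rel([.5762,-.2393,.031],90)
E
```

```text
pos [ 0.5782 -0.2401  0.0557] yaw 89.81 shift [ 0.0007 -0.002   0.0247] turn [ 0.02  0.01 -0.19] w 0.0193 t 9.92 F [ 0.5 -1.  -1.5]
```

Call:
step_arm:
  moves:
    - {"x": 0,"y": -0.002,"z": 0.013,"rx": 0,"ry": 0,"rz": 0,"claw": 0}
    - {"x": 0,"y": 0,"z": 0.012,"rx": 0,"ry": 0,"rz": 0,"claw": 0}
    - {"x": 0,"y": 0,"z": 0,"rx": 0,"ry": 0,"rz": 0,"claw": 0}
    - {"x": 0,"y": 0,"z": 0,"rx": 0,"ry": 0,"rz": 0,"claw": 0}

```text
time_s: 10.25
eef_pos: [0.5752, -0.2399, 0.029]
tool_rot: [0.708, 0.706, -0.0, -0.001]
force: [0.3, -0.7, -1.9]
width: 0.0192
gripper_force: 60.3
```

Call:
step_arm:
  moves:
    - {"x": 0,"y": 0,"z": 0,"rx": 0,"ry": 0,"rz": 0,"claw": 0.6}
    - {"x": 0,"y": 0,"z": 0,"rx": 0,"ry": 0,"rz": 0,"claw": 1}
    - {"x": 0,"y": 0,"z": 0,"rx": 0,"ry": 0,"rz": 0,"claw": 1}
    - {"x": 0,"y": 0,"z": 0,"rx": 0,"ry": 0,"rz": 0,"claw": 1}
    - {"x": 0,"y": 0,"z": 0,"rx": 0,"ry": 0,"rz": 0,"claw": 1}
    - {"x": 0,"y": 0,"z": -0.03,"rx": 0,"ry": 0,"rz": 0,"claw": 1}
    - {"x": 0,"y": 0,"z": -0.04,"rx": 0,"ry": 0,"rz": 0,"claw": 1}
    - {"x": 0,"y": 0,"z": -0.04,"rx": 0,"ry": 0,"rz": 0,"claw": 1}
    - {"x": 0,"y": 0,"z": 0,"rx": 0,"ry": 0,"rz": 0,"claw": 1}
    - {"x": 0,"y": 0,"z": 0,"rx": 0,"ry": 0,"rz": 0,"claw": 1}

```text
time_s: 11.08
eef_pos: [0.5779, -0.241, 0.1434]
tool_rot: [0.708, 0.706, 0.001, 0.003]
force: [0.3, -0.4, -0.9]
width: 0.0855
gripper_force: 0.0
```

```bash
python3 - <<'E'
from h import *
rel([.4465,.2587,.132],90);im,p=snap("w9")
for n,q in(("S",(.5762,-.2393)),("M",(.5648,-.0997))):print(n,[proj(p,np.array([*q,z])).round(1) for z in(.042,.054)])
for th in (80,100,120,140,160):print(th,holes(im,(180,80,340,330),th,4,20))
E
```

```text
pos [ 0.5779 -0.241   0.1434] yaw 89.79 shift [ 0.4992 -0.1333  0.0095] turn [ 0.32  0.14 -0.21] w 0.0855 t 11.08 F [ 0.3 -0.4 -0.9]
S [array([253.4, 196.2]), array([253.3, 201.2])]
M [array([234.3,  -9.2]), array([233.1, -14.8])]
80 [(226.47, 246.61, 108.6), (292.57, 241.05, 117.7), (269.63, 194.93, 39.6), (248.66, 181.19, 289.3)]
100 [(227.6, 247.02, 178.0), (294.1, 241.31, 201.5), (269.92, 194.42, 62.8)]
120 [(225.8, 244.77, 410.2), (291.61, 239.46, 423.7), (236.35, 195.07, 27.4), (270.63, 194.69, 141.0)]
140 [(252.01, 198.73, 188.0)]
160 [(252.01, 198.69, 214.0)]
```

Call:
step_arm:
  moves:
    - {"x": 0.0384,"y": -0.0103,"z": 0,"rx": 0,"ry": 0,"rz": 0,"claw": 1}
    - {"x": 0.0384,"y": -0.0103,"z": 0,"rx": 0,"ry": 0,"rz": 0,"claw": 1}
    - {"x": 0.0384,"y": -0.0103,"z": 0,"rx": 0,"ry": 0,"rz": 0,"claw": 1}
    - {"x": 0.0384,"y": -0.0103,"z": 0,"rx": 0,"ry": 0,"rz": 0,"claw": 1}
    - {"x": 0.0384,"y": -0.0103,"z": 0,"rx": 0,"ry": 0,"rz": 0,"claw": 1}
    - {"x": 0.0384,"y": -0.0103,"z": 0,"rx": 0,"ry": 0,"rz": 0,"claw": 1}
    - {"x": 0.0384,"y": -0.0103,"z": 0,"rx": 0,"ry": 0,"rz": 0,"claw": 1}
    - {"x": 0.0384,"y": -0.0103,"z": 0,"rx": 0,"ry": 0,"rz": 0,"claw": 1}
    - {"x": 0.0384,"y": -0.0103,"z": 0,"rx": 0,"ry": 0,"rz": 0,"claw": 1}
    - {"x": 0.0384,"y": -0.0103,"z": 0,"rx": 0,"ry": 0,"rz": 0,"claw": 1}
    - {"x": 0.0384,"y": -0.0103,"z": 0,"rx": 0,"ry": 0,"rz": 0,"claw": 1}
    - {"x": 0.0384,"y": -0.0103,"z": 0,"rx": 0,"ry": 0,"rz": 0,"claw": 1}

```text
time_s: 12.13
eef_pos: [0.452, 0.2222, 0.1387]
tool_rot: [0.708, 0.706, -0.002, -0.001]
force: [0.7, -1.0, 0.1]
width: 0.0854
gripper_force: 0.0
```

Call:
step_arm:
  moves:
    - {"x": 0.0384,"y": -0.0103,"z": 0.02,"rx": 0,"ry": 0,"rz": 0,"claw": 1}
    - {"x": 0,"y": 0,"z": 0.03,"rx": 0,"ry": 0,"rz": 0,"claw": 1}
    - {"x": 0,"y": 0,"z": 0.02,"rx": 0,"ry": 0,"rz": 0,"claw": 1}
    - {"x": 0,"y": 0,"z": 0,"rx": 0,"ry": 0,"rz": 0,"claw": 1}
    - {"x": 0,"y": 0,"z": 0,"rx": 0,"ry": 0,"rz": 0,"claw": 1}
    - {"x": 0,"y": 0,"z": 0,"rx": 0,"ry": 0,"rz": 0,"claw": 1}

```text
time_s: 12.63
eef_pos: [0.4446, 0.2566, 0.0715]
tool_rot: [0.709, 0.706, -0.0, -0.0]
force: [-0.3, 0.2, 0.5]
width: 0.0855
gripper_force: 0.0
```

```bash
python3 - <<'E'
from h import *
q=np.load("pics/w9.npy",allow_pickle=True).item()
for u in((227.6,247.0),(294.1,241.3)):print("sock",plane(q,u,.024))
rel([.4465,.2587,.010],90);im,p=snap("w10");c=proj(p,np.array([.4465,.2587,.03]));print(c)
u,v=c.astype(int)
for th in(80,110,140,170):
  for o in holes(im,(u-60,v-60,u+60,v+60),th,4,80):print(th,o,plane(p,o[:2],.03))
E
```

```text
sock [ 0.55306838 -0.29210223  0.024     ]
sock [ 0.61157736 -0.28695529  0.024     ]
pos [0.4446 0.2566 0.0715] yaw 89.76 shift [0.0021 0.002  0.0615] turn [-0.05  0.03 -0.24] w 0.0855 t 12.63 F [-0.3  0.2  0.5]
[259.46605446 226.18689731]
80 (np.float64(259.43), np.float64(218.08), 948.4) [0.44648659 0.26398175 0.03      ]
```

Call:
step_arm:
  moves:
    - {"x": 0.003,"y": 0.002,"z": 0.03,"rx": 0,"ry": 0,"rz": 0,"claw": 1}
    - {"x": 0,"y": 0,"z": 0.03,"rx": 0,"ry": 0,"rz": 0,"claw": 1}
    - {"x": 0,"y": 0,"z": 0,"rx": 0,"ry": 0,"rz": 0,"claw": 1}
    - {"x": 0,"y": 0,"z": 0,"rx": 0,"ry": 0,"rz": 0,"claw": 0}
    - {"x": 0,"y": 0,"z": 0,"rx": 0,"ry": 0,"rz": 0,"claw": 0}
    - {"x": 0,"y": 0,"z": 0,"rx": 0,"ry": 0,"rz": 0,"claw": 0}
    - {"x": 0,"y": 0,"z": 0,"rx": 0,"ry": 0,"rz": 0,"claw": 0}
    - {"x": 0,"y": 0,"z": 0,"rx": 0,"ry": 0,"rz": 0,"claw": 0}
    - {"x": 0,"y": 0,"z": 0,"rx": 0,"ry": 0,"rz": 0,"claw": 0}
    - {"x": 0,"y": 0,"z": 0,"rx": 0,"ry": 0,"rz": 0,"claw": 0}

```text
time_s: 13.52
eef_pos: [0.4479, 0.2605, 0.014]
tool_rot: [0.708, 0.706, 0.002, 0.001]
force: [-1.4, -1.4, 11.6]
width: 0.043
gripper_force: 59.4
```

Call:
step_arm:
  moves:
    - {"x": 0,"y": 0,"z": -0.03,"rx": 0,"ry": 0,"rz": 0,"claw": 0}
    - {"x": 0,"y": 0,"z": -0.03,"rx": 0,"ry": 0,"rz": 0,"claw": 0}
    - {"x": 0,"y": 0,"z": -0.03,"rx": 0,"ry": 0,"rz": 0,"claw": 0}
    - {"x": 0,"y": 0,"z": -0.04,"rx": 0,"ry": 0,"rz": 0,"claw": 0}
    - {"x": 0,"y": 0,"z": 0,"rx": 0,"ry": 0,"rz": 0,"claw": 0}
    - {"x": 0,"y": 0,"z": 0,"rx": 0,"ry": 0,"rz": 0,"claw": 0}

```text
time_s: 14.02
eef_pos: [0.4483, 0.2609, 0.145]
tool_rot: [0.708, 0.706, 0.003, 0.001]
force: [0.5, -0.1, -3.0]
width: 0.0429
gripper_force: 62.8
```

```bash
python3 - <<'E'
from h import *
rel([.5705,-.1700,.14],90)
E
```

```text
pos [0.4483 0.2609 0.145 ] yaw 89.79 shift [-0.4305  0.1237  0.0043] turn [ 0.35 -0.2  -0.21] w 0.0429 t 14.02 F [ 0.5 -0.1 -3. ]
```

Call:
step_arm:
  moves:
    - {"x": -0.0391,"y": 0.0113,"z": 0,"rx": 0,"ry": 0,"rz": 0,"claw": 0}
    - {"x": -0.0391,"y": 0.0113,"z": 0,"rx": 0,"ry": 0,"rz": 0,"claw": 0}
    - {"x": -0.0391,"y": 0.0113,"z": 0,"rx": 0,"ry": 0,"rz": 0,"claw": 0}
    - {"x": -0.0391,"y": 0.0113,"z": 0,"rx": 0,"ry": 0,"rz": 0,"claw": 0}
    - {"x": -0.0391,"y": 0.0113,"z": 0,"rx": 0,"ry": 0,"rz": 0,"claw": 0}
    - {"x": -0.0391,"y": 0.0113,"z": 0,"rx": 0,"ry": 0,"rz": 0,"claw": 0}
    - {"x": -0.0391,"y": 0.0113,"z": 0,"rx": 0,"ry": 0,"rz": 0,"claw": 0}
    - {"x": -0.0391,"y": 0.0113,"z": 0,"rx": 0,"ry": 0,"rz": 0,"claw": 0}
    - {"x": -0.0391,"y": 0.0113,"z": 0,"rx": 0,"ry": 0,"rz": 0,"claw": 0}
    - {"x": -0.0391,"y": 0.0113,"z": 0,"rx": 0,"ry": 0,"rz": 0,"claw": 0}
    - {"x": -0.0391,"y": 0.0113,"z": 0,"rx": 0,"ry": 0,"rz": 0,"claw": 0}

```text
time_s: 14.93
eef_pos: [0.5684, -0.1724, 0.1403]
tool_rot: [0.709, 0.706, -0.001, -0.001]
force: [0.2, -0.1, -2.1]
width: 0.0432
gripper_force: 62.7
```

Call:
step_arm:
  moves:
    - {"x": 0,"y": 0,"z": 0.03,"rx": 0,"ry": 0,"rz": 0,"claw": 0}
    - {"x": 0,"y": 0,"z": 0.03,"rx": 0,"ry": 0,"rz": 0,"claw": 0}
    - {"x": 0,"y": 0,"z": 0,"rx": 0,"ry": 0,"rz": 0,"claw": 0}
    - {"x": 0,"y": 0,"z": 0,"rx": 0,"ry": 0,"rz": 0,"claw": 0}
    - {"x": 0,"y": 0,"z": 0,"rx": 0,"ry": 0,"rz": 0,"claw": 0}

```text
time_s: 15.35
eef_pos: [0.5692, -0.1702, 0.0819]
tool_rot: [0.708, 0.706, -0.0, -0.0]
force: [0.2, -0.7, -3.0]
width: 0.0434
gripper_force: 62.7
```

```bash
python3 - <<'E'
from h import *
rel([.5712,-.1700,.030],90)
E
```

```text
pos [ 0.5692 -0.1702  0.0819] yaw 89.82 shift [0.0002 0.002  0.0519] turn [-0.03 -0.01 -0.18] w 0.0434 t 15.35 F [ 0.2 -0.7 -3. ]
```

Call:
step_arm:
  moves:
    - {"x": 0,"y": 0.002,"z": 0.02,"rx": 0,"ry": 0,"rz": 0,"claw": 0}
    - {"x": 0,"y": 0,"z": 0.017,"rx": 0,"ry": 0,"rz": 0,"claw": 0}
    - {"x": 0,"y": 0,"z": 0.015,"rx": 0,"ry": 0,"rz": 0,"claw": 0}
    - {"x": 0,"y": 0,"z": 0,"rx": 0,"ry": 0,"rz": 0,"claw": 0}
    - {"x": 0,"y": 0,"z": 0,"rx": 0,"ry": 0,"rz": 0,"claw": 0}
    - {"x": 0,"y": 0,"z": 0,"rx": 0,"ry": 0,"rz": 0,"claw": 0}

```text
time_s: 15.85
eef_pos: [0.5726, -0.1706, 0.0314]
tool_rot: [0.708, 0.706, 0.001, 0.001]
force: [-0.8, 0.3, -1.3]
width: 0.0433
gripper_force: 62.7
```

Call:
step_arm:
  moves:
    - {"x": 0,"y": 0,"z": 0,"rx": 0,"ry": 0,"rz": 0,"claw": 1}
    - {"x": 0,"y": 0,"z": 0,"rx": 0,"ry": 0,"rz": 0,"claw": 1}
    - {"x": 0,"y": 0,"z": 0,"rx": 0,"ry": 0,"rz": 0,"claw": 1}
    - {"x": 0,"y": 0,"z": 0,"rx": 0,"ry": 0,"rz": 0,"claw": 1}
    - {"x": 0,"y": 0,"z": 0,"rx": 0,"ry": 0,"rz": 0,"claw": 1}
    - {"x": -0.005,"y": 0,"z": -0.03,"rx": 0,"ry": 0,"rz": 0,"claw": 1}
    - {"x": -0.02,"y": 0,"z": -0.035,"rx": 0,"ry": 0,"rz": 0,"claw": 1}
    - {"x": -0.02,"y": 0,"z": -0.035,"rx": 0,"ry": 0,"rz": 0,"claw": 1}
    - {"x": -0.02,"y": 0,"z": -0.035,"rx": 0,"ry": 0,"rz": 0,"claw": 1}
    - {"x": -0.015,"y": 0,"z": -0.035,"rx": 0,"ry": 0,"rz": 0,"claw": 1}
    - {"x": 0,"y": 0,"z": 0,"rx": 0,"ry": 0,"rz": 0,"claw": 1}
    - {"x": 0,"y": 0,"z": 0,"rx": 0,"ry": 0,"rz": 0,"claw": 1}

```text
time_s: 16.85
eef_pos: [0.5722, -0.252, 0.2022]
tool_rot: [0.709, 0.705, 0.001, 0.002]
force: [-0.9, 0.3, -0.4]
width: 0.0854
gripper_force: 0.0
```

```bash
python3 - <<'E'
from tray import *
rel([.59,.2,.25],90);im,p=snap("w11")
sc=[np.array([.571,-.170])+Rn.from_euler('z',4.9,degrees=True).as_matrix()[:2,:2]@np.array([sx*.029,sy*.118]) for sx in(-1,1) for sy in(-1,1)]
for s in sc:
    g=proj(p,np.array([*s,.024]));print("sock pred",s.round(4),g.round(1),sock2(im,p,g,13,6,(4,11)))
for n,q in(("S",(.5762,-.2393)),("L",(.5707,-.17)),("M",(.5648,-.0997))):print(n,[proj(p,np.array([*q,z])).round(1) for z in(.042,.054)])
for th in (120,140,160):print(th,holes(im,(180,60,340,330),th,4,20))
cv2.imwrite("pics/w11c.png",cv2.resize(im[20:260,150:370],None,fx=2.5,fy=2.5))
t=bot.camera("top")[:,:,::-1];cv2.imwrite("pics/top1.png",t)
E
```

```text
pos [ 0.5722 -0.252   0.2022] yaw 89.7 shift [ 0.452   0.0157 -0.0487] turn [ 0.27  0.12 -0.3 ] w 0.0854 t 16.85 F [-0.9  0.3 -0.4]
sock pred [ 0.5522 -0.29  ] [236.3 209.9] (array([236.08, 208.83], dtype=float32), np.float32(6.85), array([ 0.55200461, -0.28891629,  0.024     ]))
sock pred [ 0.532  -0.0549] [204.4 -60.7] None
sock pred [ 0.61   -0.2851] [292. 205.] (array([291.58, 204.83], dtype=float32), np.float32(9.55), array([ 0.60954575, -0.28493169,  0.024     ]))
sock pred [ 0.5898 -0.05  ] [275.4 -68.4] None
S [array([259.5, 165.7]), array([259.7, 168.6])]
L [array([253. ,  87.9]), array([253. ,  87.8])]
M [array([244.9,  -4.1]), array([244.5,  -8.3])]
120 [(235.66, 209.71, 304.6), (291.43, 205.02, 314.1), (272.93, 167.67, 97.6)]
140 [(290.63, 310.12, 25.3), (257.78, 169.65, 72.1), (258.88, 164.02, 24.9), (254.82, 90.48, 763.9)]
160 [(290.63, 310.22, 32.6), (258.38, 167.9, 137.6), (254.87, 90.54, 817.9)]
```

View pics/w11c.png

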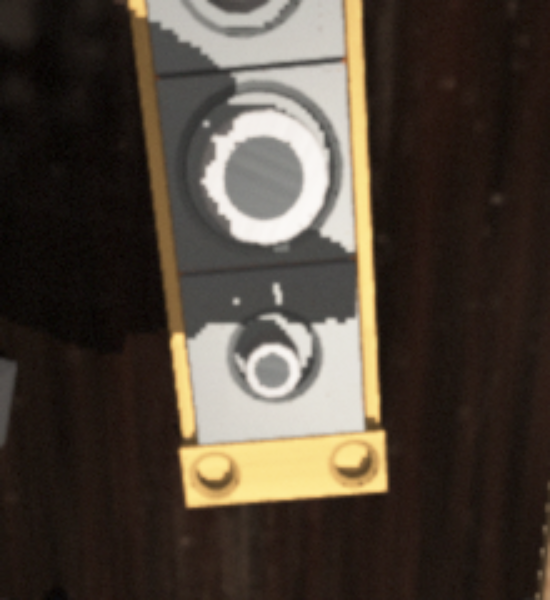

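All three dies stand in their pockets: large at crop (263,177), small at (272,368). The near-end sockets match the tray pose to about 1 mm. Next I'll go and measure the upper tray.

Call:
step_arm:
  moves:
    - {"x": 0.037,"y": 0.001,"z": -0.008,"rx": 0,"ry": 0,"rz": 0,"claw": 1}
    - {"x": 0.037,"y": 0.001,"z": -0.008,"rx": 0,"ry": 0,"rz": 0,"claw": 1}
    - {"x": 0.037,"y": 0.001,"z": -0.008,"rx": 0,"ry": 0,"rz": 0,"claw": 1}
    - {"x": 0.037,"y": 0.001,"z": -0.008,"rx": 0,"ry": 0,"rz": 0,"claw": 1}
    - {"x": 0.037,"y": 0.001,"z": -0.008,"rx": 0,"ry": 0,"rz": 0,"claw": 1}
    - {"x": 0.037,"y": 0.001,"z": -0.008,"rx": 0,"ry": 0,"rz": 0,"claw": 1}
    - {"x": 0.037,"y": 0.001,"z": -0.008,"rx": 0,"ry": 0,"rz": 0,"claw": 1}
    - {"x": 0.037,"y": 0.001,"z": -0.008,"rx": 0,"ry": 0,"rz": 0,"claw": 1}
    - {"x": 0.037,"y": 0.001,"z": -0.008,"rx": 0,"ry": 0,"rz": 0,"claw": 1}
    - {"x": 0.037,"y": 0.001,"z": -0.008,"rx": 0,"ry": 0,"rz": 0,"claw": 1}
    - {"x": 0,"y": 0,"z": 0,"rx": 0,"ry": 0,"rz": 0,"claw": 1}
    - {"x": 0,"y": 0,"z": 0,"rx": 0,"ry": 0,"rz": 0,"claw": 1}

```text
time_s: 17.95
eef_pos: [0.5813, 0.1217, 0.278]
tool_rot: [0.707, 0.707, -0.001, -0.001]
force: [-0.4, -0.6, -1.2]
width: 0.0852
gripper_force: 0.0
```

```bash
python3 - <<'E'
from tray import *
rel([.59,.2,.25],90);im,p=snap("w12")
T=bot.camera_params("top")
c=np.mean([plane(T,u,.061) for u in((145.5,158),(250.7,175),(245.5,207.4),(139.7,191))],0)
h=plane(T,(184/2.9+130,104/2.9+145),.1);print("tray from top",c,"handle",h,proj(p,h))
E
```

```text
pos [0.5813 0.1217 0.278 ] yaw 90.04 shift [0.0783 0.0088 0.0279] turn [-0.15  0.03  0.04] w 0.0852 t 17.95 F [-0.4 -0.6 -1.2]
tray from top [0.59119846 0.19723295 0.061     ] handle [0.59306437 0.19606786 0.1       ] [269.35049747  97.03030975]
```

View pics/w12.png

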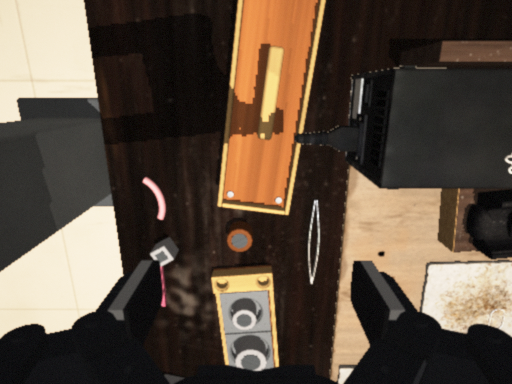

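The tray is fully visible: handle from (274,47) to (266,137), leg heads at (230,195) and (279,201). A black plug tip at (300,138) is close to the tray rim, so I'll measure its height along with the tray pose.

```bash
python3 - <<'E'
from tray import *
T,S=bot.camera_params("top"),bot.camera_params("scene");t=cv2.imread("pics/top0.png")
w=cv2.imread("pics/w12.png");p=np.load("pics/w12.npy",allow_pickle=True).item()
def white(im,g,r=5,k=6):
    u,v=int(round(g[0])),int(round(g[1]));a=cv2.resize(im[v-r:v+r+1,u-r:u+r+1].min(2),None,fx=k,fy=k,interpolation=cv2.INTER_CUBIC).astype(float)
    a=np.clip(a-140,0,None);ys,xs=np.mgrid[:a.shape[0],:a.shape[1]]
    return ((a*xs).sum()/a.sum()+.5)/k-.5+u-r,((a*ys).sum()/a.sum()+.5)/k-.5+v-r
tt=[white(t,(x/2.9+130,y/2.9+145)) for x,y in((61,56),(49,123),(335,98),(324,165))]
W=[plane(T,u,.046) for u in tt]
for u,x in zip(tt,W):print(np.round(u,2),x.round(4),proj(p,x).round(1))
W=np.array(W);print("centre",W.mean(0).round(4),"len",np.linalg.norm(W[0]-W[2]),np.linalg.norm(W[1]-W[3]),"wid",np.linalg.norm(W[0]-W[1]),np.linalg.norm(W[2]-W[3]))
d=W[0]+W[1]-W[2]-W[3];print("yaw",np.degrees(np.arctan2(-d[0],d[1])))
ww=[white(w,(279,201)),white(w,(230,195))]
for a,b in zip(ww,(2,3)):print("tri",np.round(a,1),tri([ray(p,a),ray(T,tt[b])]))
print("plug",tri([ray(p,(297,138)),ray(T,(213.8,169))]))
# handle
for im,P,box in((t,T,(170,172,218,194)),(w,p,(250,40,290,145))):
    k=4;u0,v0,u1,v1=box;g=cv2.resize(im[v0:v1,u0:u1],None,fx=k,fy=k,interpolation=cv2.INTER_CUBIC);h=cv2.cvtColor(g,cv2.COLOR_BGR2HSV)
    m=((h[:,:,0]>17)&(h[:,:,0]<32)&(h[:,:,1]>50)&(h[:,:,2]>60)).astype(np.uint8)
    c=max(cv2.findContours(m,0,1)[0],key=cv2.contourArea)
    Q=np.array([plane(P,((x+.5)/k-.5+u0,(y+.5)/k-.5+v0),.1)[:2] for x,y in c[:,0]],np.float32)*1000
    print("handle",cv2.minAreaRect(Q), np.array(cv2.minAreaRect(c)[0])/k+[u0,v0])
E
```

```text
[150.19 162.67] [0.6396 0.3126 0.046 ] [316.6 -28.9]
[146.11 187.3 ] [0.5784 0.3205 0.046 ] [253.9 -38.2]
[246.9  178.05] [0.607  0.0725 0.046 ] [278.  203.4]
[242.63 202.48] [0.5462 0.0816 0.046 ] [227.4 196.1]
centre [0.5928 0.1968 0.046 ] len 0.24235062433394866 0.24104628190200186 wid 0.06176820379694027 0.06145785593179185
yaw -7.70853246942295
tri [278.3 199.9] (array([0.60802373, 0.07279471, 0.03374392]), np.float64(4.752023576359747e-05))
tri [230.1 193.9] (array([0.54752179, 0.08157901, 0.03594944]), np.float64(0.001160949138181728))
plug (array([0.62528102, 0.15313703, 0.06323763]), np.float64(0.0005320718252025937))
handle ((592.1214599609375, 197.6228485107422), (82.45112609863281, 12.592900276184082), 82.66370391845703) [193.14407349 181.62410259]
handle ((594.3134155273438, 205.97010803222656), (66.43753051757812, 13.0830078125), 82.89503479003906) [271.51168633  84.9278183 ]
```

The plug tip measures (0.625, 0.153, 0.063), right at the rim of the wall (top at 0.061). I'll grasp with a narrow opening and slide the tray toward the robot before lifting, so it doesn't snag.

Call:
step_arm:
  moves:
    - {"x": 0.038,"y": 0.0055,"z": 0,"rx": 0,"ry": 0,"rz": 0,"claw": 0.5}
    - {"x": 0.038,"y": 0.0055,"z": 0,"rx": 0,"ry": 0,"rz": 0,"claw": 0.5}
    - {"x": 0,"y": 0,"z": 0.035,"rx": 0,"ry": 0,"rz": 3.8,"claw": 0.5}
    - {"x": 0,"y": 0,"z": 0.035,"rx": 0,"ry": 0,"rz": 3.8,"claw": 0.5}
    - {"x": 0,"y": 0,"z": 0.035,"rx": 0,"ry": 0,"rz": 0,"claw": 0.5}
    - {"x": 0,"y": 0,"z": 0.035,"rx": 0,"ry": 0,"rz": 0,"claw": 0.5}
    - {"x": 0,"y": 0,"z": 0.015,"rx": 0,"ry": 0,"rz": 0,"claw": 0.5}
    - {"x": 0,"y": 0,"z": 0,"rx": 0,"ry": 0,"rz": 0,"claw": 0.5}
    - {"x": 0,"y": 0,"z": 0,"rx": 0,"ry": 0,"rz": 0,"claw": 0.5}
    - {"x": 0,"y": 0,"z": 0,"rx": 0,"ry": 0,"rz": 0,"claw": 0.5}

```text
time_s: 18.83
eef_pos: [0.5944, 0.1947, 0.1253]
tool_rot: [0.754, 0.657, 0.0, 0.0]
force: [0.5, 0.9, 0.5]
width: 0.0428
gripper_force: 0.0
```

```bash
python3 - <<'E'
from h import *
rel([.5925,.1975,.074],82.5);im,p=snap("w13")
R=Rn.from_euler('z',-7.5,degrees=True).as_matrix()
for y in(-42,0,42):print([proj(p,np.array([.5925,.1973,.1])+R@np.array([x/1000,y/1000,0])).round().tolist() for x in(-7,7)])
h=cv2.cvtColor(im,cv2.COLOR_BGR2HSV);m=((h[:,:,0]>17)&(h[:,:,0]<32)&(h[:,:,1]>50)&(h[:,:,2]>60))
for v in range(120,290,20):
    r=np.where(m[v,180:330])[0]+180;print(v,(r.min(),r.max(),len(r)) if len(r) else None)
E
```

```text
pos [0.5944 0.1947 0.1253] yaw 82.13 shift [ 0.0025 -0.0023  0.0513] turn [ 0.05 -0.02 -0.37] w 0.0428 t 18.83 F [0.5 0.9 0.5]
[[241.0, 301.0], [265.0, 301.0]]
[[240.0, 237.0], [265.0, 237.0]]
[[238.0, 164.0], [265.0, 163.0]]
120 (np.int64(187), np.int64(321), 77)
140 (np.int64(188), np.int64(320), 57)
160 (np.int64(190), np.int64(319), 17)
180 (np.int64(192), np.int64(318), 22)
200 (np.int64(193), np.int64(317), 29)
220 (np.int64(194), np.int64(316), 72)
240 (np.int64(195), np.int64(315), 84)
260 (np.int64(213), np.int64(299), 56)
280 (np.int64(214), np.int64(298), 53)
```

```bash
python3 - <<'E'
import cv2,numpy as np
im=cv2.imread("pics/w13.png");h=cv2.cvtColor(im,cv2.COLOR_BGR2HSV)
for v in(140,155,165,175,190,205,220,235):
    print(v,[tuple(h[v,u]) and "%d/%d/%d"%tuple(h[v,u]) for u in range(222,290,4)])
E
```

```text
140 ['12/171/177', '11/170/179', '12/169/181', '11/167/169', '11/171/157', '12/169/157', '12/167/168', '11/168/165', '20/136/254', '19/137/254', '18/141/254', '19/143/254', '19/142/254', '17/147/252', '16/150/250', '18/145/253', '18/144/254']
155 ['12/170/181', '12/167/179', '11/172/182', '11/169/171', '11/170/159', '12/167/157', '12/168/161', '8/45/129', '14/21/133', '10/95/182', '18/143/253', '18/141/253', '18/143/254', '17/146/253', '16/148/250', '18/144/253', '19/144/254']
165 ['12/165/182', '12/171/176', '12/171/179', '12/167/173', '11/171/157', '17/133/165', '18/130/194', '18/129/194', '18/130/190', '18/131/192', '28/66/255', '17/132/222', '12/171/170', '17/147/253', '16/151/250', '17/145/253', '11/169/154']
175 ['12/170/181', '12/168/176', '12/169/181', '12/168/172', '11/169/157', '17/135/163', '17/128/195', '18/130/194', '18/130/190', '17/130/194', '17/129/191', '15/139/150', '12/171/155', '12/172/150', '11/166/140', '11/168/141', '12/169/154']
190 ['12/168/182', '12/168/172', '12/170/178', '12/171/173', '11/169/158', '16/134/156', '17/128/188', '18/132/189', '18/130/187', '18/127/191', '18/132/188', '16/142/145', '11/168/156', '12/171/148', '12/166/140', '11/167/145', '11/166/157']
205 ['12/165/185', '12/168/170', '12/169/177', '11/165/179', '12/171/160', '17/133/167', '18/129/204', '18/130/208', '18/128/201', '18/130/194', '18/129/188', '15/138/152', '11/169/158', '13/164/237', '16/150/251', '17/148/252', '19/143/254']
220 ['24/121/255', '21/131/255', '22/129/255', '12/171/185', '11/172/159', '16/138/159', '18/128/203', '18/129/207', '18/130/204', '17/131/204', '18/131/202', '14/147/206', '18/143/254', '17/147/252', '17/149/251', '16/154/249', '18/143/253']
235 ['24/116/255', '20/131/255', '21/131/255', '12/170/190', '11/170/162', '15/146/154', '18/131/199', '18/129/205', '18/130/204', '18/130/202', '18/131/198', '15/153/226', '18/142/254', '17/144/253', '17/150/251', '16/153/249', '18/144/253']
```

The handle spans columns 241–266 with its far end at row 161, matching the prediction (238–265, row 163). I'll descend and grip.

Call:
step_arm:
  moves:
    - {"x": 0.003,"y": -0.0015,"z": 0.02,"rx": 0,"ry": 0,"rz": 0,"claw": 0.5}
    - {"x": 0,"y": 0,"z": 0.02,"rx": 0,"ry": 0,"rz": 0,"claw": 0.5}
    - {"x": 0,"y": 0,"z": 0.011,"rx": 0,"ry": 0,"rz": 0,"claw": 0.5}
    - {"x": 0,"y": 0,"z": 0,"rx": 0,"ry": 0,"rz": 0,"claw": 0.5}
    - {"x": 0,"y": 0,"z": 0,"rx": 0,"ry": 0,"rz": 0,"claw": 0}
    - {"x": 0,"y": 0,"z": 0,"rx": 0,"ry": 0,"rz": 0,"claw": 0}
    - {"x": 0,"y": 0,"z": 0,"rx": 0,"ry": 0,"rz": 0,"claw": 0}
    - {"x": 0,"y": 0,"z": 0,"rx": 0,"ry": 0,"rz": 0,"claw": 0}
    - {"x": 0,"y": 0,"z": 0,"rx": 0,"ry": 0,"rz": 0,"claw": 0}
    - {"x": 0,"y": 0,"z": 0,"rx": 0,"ry": 0,"rz": 0,"claw": 0}

```text
time_s: 19.72
eef_pos: [0.5937, 0.1988, 0.0751]
tool_rot: [0.754, 0.657, 0.001, 0.001]
force: [-1.0, -1.4, 6.7]
width: 0.0126
gripper_force: 60.2
```

Call:
step_arm:
  moves:
    - {"x": 0,"y": -0.006,"z": 0,"rx": 0,"ry": 0,"rz": 0,"claw": 0}
    - {"x": 0,"y": -0.01,"z": 0,"rx": 0,"ry": 0,"rz": 0,"claw": 0}
    - {"x": 0,"y": -0.012,"z": 0,"rx": 0,"ry": 0,"rz": 0,"claw": 0}
    - {"x": 0,"y": -0.01,"z": 0,"rx": 0,"ry": 0,"rz": 0,"claw": 0}
    - {"x": 0,"y": -0.006,"z": 0,"rx": 0,"ry": 0,"rz": 0,"claw": 0}
    - {"x": 0,"y": 0,"z": 0,"rx": 0,"ry": 0,"rz": 0,"claw": 0}

```text
time_s: 20.22
eef_pos: [0.5493, 0.2051, 0.075]
tool_rot: [0.753, 0.657, 0.001, 0.001]
force: [2.2, 0.3, 11.5]
width: 0.0127
gripper_force: 62.0
```

```bash
python3 - <<'E'
from h import *
rel([.56,.1975,.074],82.5)
E
```

```text
pos [0.5493 0.2051 0.075 ] yaw 82.21 shift [-0.0061  0.0116  0.0011] turn [ 0.16 -0.08 -0.29] w 0.0127 t 20.22 F [ 2.2  0.3 11.5]
```

Call:
step_arm:
  moves:
    - {"x": 0,"y": 0,"z": -0.01,"rx": 0,"ry": 0,"rz": 0,"claw": 0}
    - {"x": 0,"y": 0,"z": -0.02,"rx": 0,"ry": 0,"rz": 0,"claw": 0}
    - {"x": 0,"y": 0,"z": -0.03,"rx": 0,"ry": 0,"rz": 0,"claw": 0}
    - {"x": 0,"y": 0,"z": -0.03,"rx": 0,"ry": 0,"rz": 0,"claw": 0}
    - {"x": 0,"y": 0,"z": -0.02,"rx": 0,"ry": 0,"rz": -3,"claw": 0}
    - {"x": 0,"y": 0,"z": 0,"rx": 0,"ry": 0,"rz": -3.3,"claw": 0}
    - {"x": 0,"y": 0,"z": 0,"rx": 0,"ry": 0,"rz": -3.3,"claw": 0}
    - {"x": 0,"y": 0,"z": 0,"rx": 0,"ry": 0,"rz": -3.1,"claw": 0}
    - {"x": 0,"y": 0,"z": 0,"rx": 0,"ry": 0,"rz": 0,"claw": 0}
    - {"x": 0,"y": 0,"z": 0,"rx": 0,"ry": 0,"rz": 0,"claw": 0}

```text
time_s: 21.05
eef_pos: [0.5477, 0.2043, 0.183]
tool_rot: [0.677, 0.736, -0.001, -0.001]
force: [-0.8, 0.6, -5.0]
width: 0.0129
gripper_force: 59.8
```

```bash
python3 - <<'E'
from h import *
rel([.571,-.17,.18],94.9);im,p=snap("w14");s,pos,R=st()
h=cv2.cvtColor(im,cv2.COLOR_BGR2HSV)
# edges of the bar (far end) in tool frame, plane of the bar top (TCP z+0.026 back)
def tool(uv,zt):
    c,d=ray(p,uv);c=R.T@(c-pos);d=R.T@d;return c+d*(zt-c[2])/d[2]
for u in(246,250,256):print(u,[(v,"%d/%d/%d"%tuple(h[v,u]),(tool((u,v),-.026)[:2]*1000).round(1).tolist()) for v in range(110,200,5)])
E
```

```text
pos [0.5477 0.2043 0.183 ] yaw 94.8 shift [-0.3749 -0.008   0.0032] turn [-0.15  0.02 -0.1 ] w 0.0129 t 21.05 F [-0.8  0.6 -5. ]
246 [(110, '11/176/113', [74.0, -3.7]), (115, '12/178/102', [72.3, -3.8]), (120, '11/176/103', [70.6, -3.8]), (125, '12/175/102', [68.9, -3.8]), (130, '12/178/102', [67.2, -3.8]), (135, '12/175/102', [65.5, -3.8]), (140, '11/171/103', [63.8, -3.8]), (145, '11/185/98', [62.0, -3.9]), (150, '11/175/102', [60.2, -3.9]), (155, '11/180/98', [58.4, -3.9]), (160, '11/172/101', [56.6, -3.9]), (165, '11/180/98', [54.8, -3.9]), (170, '11/171/100', [52.9, -4.0]), (175, '11/173/102', [51.1, -4.0]), (180, '10/170/99', [49.2, -4.0]), (185, '11/177/92', [47.3, -4.0]), (190, '13/167/84', [45.4, -4.0]), (195, '16/138/85', [43.4, -4.0])]
250 [(110, '12/174/220', [74.0, -2.4]), (115, '11/181/172', [72.3, -2.4]), (120, '11/183/107', [70.6, -2.4]), (125, '11/186/100', [68.9, -2.4]), (130, '11/185/98', [67.2, -2.4]), (135, '11/180/102', [65.5, -2.4]), (140, '11/175/99', [63.8, -2.4]), (145, '10/169/101', [62.0, -2.4]), (150, '11/180/95', [60.2, -2.5]), (155, '11/183/99', [58.4, 
[... 195 characters left out ...]
, [47.3, -2.5]), (190, '15/82/75', [45.4, -2.5]), (195, '17/141/85', [43.4, -2.6])]
256 [(110, '12/176/216', [74.0, -0.3]), (115, '12/177/216', [72.3, -0.3]), (120, '12/174/217', [70.6, -0.3]), (125, '11/177/108', [68.9, -0.3]), (130, '11/172/98', [67.2, -0.3]), (135, '11/174/97', [65.5, -0.3]), (140, '11/175/96', [63.8, -0.3]), (145, '11/174/98', [62.0, -0.3]), (150, '11/174/97', [60.2, -0.3]), (155, '11/179/97', [58.4, -0.3]), (160, '11/178/99', [56.6, -0.3]), (165, '11/178/96', [54.8, -0.3]), (170, '11/179/94', [52.9, -0.3]), (175, '11/174/97', [51.1, -0.3]), (180, '17/23/79', [49.2, -0.3]), (185, '5/20/76', [47.3, -0.3]), (190, '15/69/81', [45.4, -0.3]), (195, '17/135/85', [43.4, -0.3])]
```

```bash
python3 - <<'E'
from h import *
s,pos,R=st()
for n,off in(("w14",1),("w13",0)):
    im=cv2.imread(f"pics/{n}.png");p=np.load(f"pics/{n}.npy",allow_pickle=True).item()
    g=im[:,244:262].astype(int).mean(1).round().astype(int)
    r=range(178,222,2) if off else range(150,180,2)
    print(n,[(v,*g[v]) for v in r])
    if off:
        def tool(uv,zt):
            c,d=ray(p,uv);c=R.T@(c-pos);d=R.T@d;return c+d*(zt-c[2])/d[2]
        for v in range(186,216,4):print(v,(tool((254,v),-.025)*1000).round(1),(tool((254,v),-.011)*1000).round(1))
    # leg heads and wall ends: bright/grey spots
    h=cv2.cvtColor(im,cv2.COLOR_BGR2HSV);m=((h[:,:,1]<60)&(h[:,:,2]>90)).astype(np.uint8);m[260:]=0
    nn,l,stt,cc=cv2.connectedComponentsWithStats(m)
    print([(cc[i].round(1).tolist(),int(stt[i,4])) for i in range(1,nn) if 8<stt[i,4]<200 and 150<cc[i][0]<370])
E
```

```text
w14 [(178, np.int64(50), np.int64(64), np.int64(87)), (180, np.int64(56), np.int64(65), np.int64(83)), (182, np.int64(57), np.int64(65), np.int64(80)), (184, np.int64(58), np.int64(66), np.int64(79)), (186, np.int64(58), np.int64(66), np.int64(79)), (188, np.int64(58), np.int64(66), np.int64(78)), (190, np.int64(50), np.int64(63), np.int64(80)), (192, np.int64(38), np.int64(63), np.int64(83)), (194, np.int64(39), np.int64(64), np.int64(84)), (196, np.int64(41), np.int64(68), np.int64(90)), (198, np.int64(46), np.int64(78), np.int64(102)), (200, np.int64(53), np.int64(88), np.int64(115)), (202, np.int64(53), np.int64(90), np.int64(118)), (204, np.int64(53), np.int64(90), np.int64(118)), (206, np.int64(55), np.int64(92), np.int64(121)), (208, np.int64(54), np.int64(91), np.int64(119)), (210, np.int64(55), np.int64(92), np.int64(119)), (212, np.int64(55), np.int64(92), np.int64(119)), (214, np.int64(54), np.int64(90), np.int64(119)), (216, np.int64(54), np.int64(90), np.int64(119)), (218, np.int64(54), np.int64(90), np.int64(118)), (220, np.int64(54), np.int64(90), np.int64(118))]
186 [
[... 618 characters left out ...]
t64(142)), (160, np.int64(75), np.int64(121), np.int64(155)), (162, np.int64(93), np.int64(150), np.int64(188)), (164, np.int64(99), np.int64(158), np.int64(197)), (166, np.int64(98), np.int64(158), np.int64(197)), (168, np.int64(98), np.int64(158), np.int64(198)), (170, np.int64(95), np.int64(153), np.int64(193)), (172, np.int64(94), np.int64(152), np.int64(193)), (174, np.int64(94), np.int64(151), np.int64(192)), (176, np.int64(95), np.int64(152), np.int64(193)), (178, np.int64(93), np.int64(150), np.int64(191))]
[([204.0, 18.0], 160), ([301.4, 17.2], 164), ([253.7, 155.1], 23), ([315.9, 182.6], 27), ([313.8, 205.1], 62), ([198.5, 254.0], 128), ([255.9, 254.4], 165), ([313.5, 253.9], 128)]
```

Call:
step_arm:
  moves:
    - {"x": -0.02,"y": -0.0007,"z": 0,"rx": 0,"ry": 0,"rz": 0,"claw": 0}
    - {"x": -0.034,"y": -0.0007,"z": 0,"rx": 0,"ry": 0,"rz": 0,"claw": 0}
    - {"x": -0.034,"y": -0.0007,"z": 0,"rx": 0,"ry": 0,"rz": 0,"claw": 0}
    - {"x": -0.034,"y": -0.0007,"z": 0,"rx": 0,"ry": 0,"rz": 0,"claw": 0}
    - {"x": -0.034,"y": -0.0007,"z": 0,"rx": 0,"ry": 0,"rz": 0,"claw": 0}
    - {"x": -0.034,"y": -0.0007,"z": 0,"rx": 0,"ry": 0,"rz": 0,"claw": 0}
    - {"x": -0.034,"y": -0.0007,"z": 0,"rx": 0,"ry": 0,"rz": 0,"claw": 0}
    - {"x": -0.034,"y": -0.0007,"z": 0,"rx": 0,"ry": 0,"rz": 0,"claw": 0}
    - {"x": -0.034,"y": -0.0007,"z": 0,"rx": 0,"ry": 0,"rz": 0,"claw": 0}
    - {"x": -0.034,"y": -0.0007,"z": 0,"rx": 0,"ry": 0,"rz": 0,"claw": 0}
    - {"x": -0.03,"y": -0.0007,"z": 0,"rx": 0,"ry": 0,"rz": 0,"claw": 0}
    - {"x": -0.0185,"y": 0,"z": 0,"rx": 0,"ry": 0,"rz": 0,"claw": 0}

```text
time_s: 22.1
eef_pos: [0.5728, -0.1721, 0.1833]
tool_rot: [0.678, 0.736, -0.0, -0.0]
force: [0.5, -0.1, -4.2]
width: 0.0129
gripper_force: 59.8
```

Call:
step_arm:
  moves:
    - {"x": 0,"y": 0,"z": 0.02,"rx": 0,"ry": 0,"rz": 0,"claw": 0}
    - {"x": 0,"y": 0,"z": 0.025,"rx": 0,"ry": 0,"rz": 0,"claw": 0}
    - {"x": 0,"y": 0,"z": 0.015,"rx": 0,"ry": 0,"rz": 0,"claw": 0}
    - {"x": 0,"y": 0,"z": 0,"rx": 0,"ry": 0,"rz": 0,"claw": 0}
    - {"x": 0,"y": 0,"z": 0,"rx": 0,"ry": 0,"rz": 0,"claw": 0}
    - {"x": 0,"y": 0,"z": 0,"rx": 0,"ry": 0,"rz": 0,"claw": 0}

```text
time_s: 22.6
eef_pos: [0.5738, -0.1693, 0.1243]
tool_rot: [0.676, 0.736, 0.0, 0.0]
force: [0.3, -0.7, -3.9]
width: 0.0128
gripper_force: 59.8
```

```bash
python3 - <<'E'
from h import *
for i in range(3):
    rel([.571,-.1694,.105],94.9);bot.camera("scene")
cv2.imwrite("pics/scene2.png",bot.camera("scene")[:,:,::-1])
E
```

```text
pos [ 0.5738 -0.1693  0.1243] yaw 94.86 shift [ 0.0001 -0.0028  0.0193] turn [ 0.04  0.01 -0.04] w 0.0128 t 22.6 F [ 0.3 -0.7 -3.9]
pos [ 0.5742 -0.1694  0.1248] yaw 94.88 shift [ 0.0003 -0.0032  0.0198] turn [ 0.1   0.04 -0.02] w 0.013 t 22.65 F [ 0.5 -0.9 -3.6]
pos [ 0.5742 -0.1694  0.1249] yaw 94.88 shift [ 0.0003 -0.0032  0.0199] turn [ 0.12  0.05 -0.02] w 0.0127 t 22.7 F [ 0.7  0.3 -4.3]
```

Call:
step_arm:
  moves:
    - {"x": 0,"y": -0.003,"z": 0.004,"rx": 0,"ry": 0,"rz": 0,"claw": 0}
    - {"x": 0,"y": 0,"z": 0.008,"rx": 0,"ry": 0,"rz": 0,"claw": 0}
    - {"x": 0,"y": 0,"z": 0,"rx": 0,"ry": 0,"rz": 0,"claw": 0}
    - {"x": 0,"y": 0,"z": 0,"rx": 0,"ry": 0,"rz": 0,"claw": 0}
    - {"x": 0,"y": 0,"z": 0,"rx": 0,"ry": 0,"rz": 0,"claw": 0}

```text
time_s: 23.22
eef_pos: [0.5702, -0.1695, 0.1113]
tool_rot: [0.676, 0.737, -0.0, -0.0]
force: [0.3, -0.7, -4.3]
width: 0.0134
gripper_force: 59.8
```

```bash
python3 - <<'E'
from h import *
rel([.571,-.1694,.087],94.9);bot.camera("scene");rel([.571,-.1694,.087],94.9)
E
```

```text
pos [ 0.5702 -0.1695  0.1113] yaw 94.89 shift [0.     0.0008 0.0243] turn [-0.02 -0.01 -0.01] w 0.0134 t 23.22 F [ 0.3 -0.7 -4.3]
pos [ 0.5703 -0.1695  0.1115] yaw 94.88 shift [0.0001 0.0007 0.0245] turn [-0.01 -0.   -0.02] w 0.0132 t 23.27 F [-0.1 -0.5 -4.4]
```

Aligned to within 1 mm. I'll lower in small steps and watch the force.

Call:
step_arm:
  moves:
    - {"x": 0,"y": 0.0005,"z": 0.005,"rx": 0,"ry": 0,"rz": 0,"claw": 0}
    - {"x": 0,"y": 0,"z": 0.004,"rx": 0,"ry": 0,"rz": 0,"claw": 0}
    - {"x": 0,"y": 0,"z": 0.004,"rx": 0,"ry": 0,"rz": 0,"claw": 0}
    - {"x": 0,"y": 0,"z": 0.003,"rx": 0,"ry": 0,"rz": 0,"claw": 0}
    - {"x": 0,"y": 0,"z": 0.002,"rx": 0,"ry": 0,"rz": 0,"claw": 0}
    - {"x": 0,"y": 0,"z": 0,"rx": 0,"ry": 0,"rz": 0,"claw": 0}
    - {"x": 0,"y": 0,"z": 0,"rx": 0,"ry": 0,"rz": 0,"claw": 0}

```text
time_s: 23.85
eef_pos: [0.5707, -0.1695, 0.0934]
tool_rot: [0.676, 0.737, -0.0, -0.0]
force: [-0.2, -0.4, -4.0]
width: 0.0127
gripper_force: 59.8
```

No contact force, and the tips are about 6 mm into the sockets. I'll go the rest of the way.

Call:
step_arm:
  moves:
    - {"x": 0,"y": 0,"z": 0.002,"rx": 0,"ry": 0,"rz": 0,"claw": 0}
    - {"x": 0,"y": 0,"z": 0.002,"rx": 0,"ry": 0,"rz": 0,"claw": 0}
    - {"x": 0,"y": 0,"z": 0.0015,"rx": 0,"ry": 0,"rz": 0,"claw": 0}
    - {"x": 0,"y": 0,"z": 0,"rx": 0,"ry": 0,"rz": 0,"claw": 0}
    - {"x": 0,"y": 0,"z": 0,"rx": 0,"ry": 0,"rz": 0,"claw": 0}

```text
time_s: 24.27
eef_pos: [0.5707, -0.1695, 0.088]
tool_rot: [0.676, 0.737, -0.0, -0.0]
force: [0.1, -0.0, -3.8]
width: 0.0127
gripper_force: 59.8
```

Call:
step_arm:
  moves:
    - {"x": 0,"y": 0,"z": 0.0008,"rx": 0,"ry": 0,"rz": 0,"claw": 0}
    - {"x": 0,"y": 0,"z": 0,"rx": 0,"ry": 0,"rz": 0,"claw": 0.5}
    - {"x": 0,"y": 0,"z": 0,"rx": 0,"ry": 0,"rz": 0,"claw": 0.5}
    - {"x": 0,"y": 0,"z": 0,"rx": 0,"ry": 0,"rz": 0,"claw": 0.5}
    - {"x": 0,"y": 0,"z": 0,"rx": 0,"ry": 0,"rz": 0,"claw": 0.5}
    - {"x": 0,"y": 0,"z": -0.02,"rx": 0,"ry": 0,"rz": 0,"claw": 0.5}
    - {"x": 0,"y": 0,"z": -0.03,"rx": 0,"ry": 0,"rz": 0,"claw": 0.5}
    - {"x": 0,"y": 0,"z": -0.04,"rx": 0,"ry": 0,"rz": 0,"claw": 0.5}
    - {"x": 0,"y": 0,"z": -0.04,"rx": 0,"ry": 0,"rz": 0,"claw": 0.5}
    - {"x": -0.04,"y": 0,"z": -0.01,"rx": 0,"ry": 0,"rz": 0,"claw": 0.5}
    - {"x": -0.04,"y": 0,"z": -0.01,"rx": 0,"ry": 0,"rz": 0,"claw": 0.5}
    - {"x": -0.04,"y": 0,"z": 0,"rx": 0,"ry": 0,"rz": 0,"claw": 0.5}

```text
time_s: 25.27
eef_pos: [0.5827, -0.2906, 0.2413]
tool_rot: [0.676, 0.737, 0.001, 0.003]
force: [0.7, 0.0, 0.2]
width: 0.0425
gripper_force: 0.0
```

Call:
step_arm:
  moves:
    - {"x": -0.04,"y": -0.01,"z": 0,"rx": 0,"ry": 0,"rz": 0,"claw": 0.5}
    - {"x": -0.04,"y": -0.01,"z": 0,"rx": 0,"ry": 0,"rz": 0,"claw": 0.5}
    - {"x": -0.04,"y": -0.01,"z": 0,"rx": 0,"ry": 0,"rz": 0,"claw": 0.5}
    - {"x": 0,"y": 0,"z": 0,"rx": 0,"ry": 0,"rz": 0,"claw": 0.5}
    - {"x": 0,"y": 0,"z": 0,"rx": 0,"ry": 0,"rz": 0,"claw": 0.5}
    - {"x": 0,"y": 0,"z": 0,"rx": 0,"ry": 0,"rz": 0,"claw": 0.5}

```text
time_s: 25.77
eef_pos: [0.561, -0.411, 0.237]
tool_rot: [0.677, 0.736, 0.0, -0.0]
force: [-0.6, -0.2, 0.7]
width: 0.0429
gripper_force: 0.0
```

```bash
python3 - <<'E'
from h import *
rel([.571,-.17,.087],94.9);S,T=bot.camera_params("scene"),bot.camera_params("top")
s=bot.camera("scene")[:,:,::-1];t=bot.camera("top")[:,:,::-1]
a=cv2.resize(s[100:220,240:390],None,fx=4,fy=4,interpolation=cv2.INTER_CUBIC)
b=cv2.resize(t[150:260,270:410],(600*140//160,0) if 0 else None,fx=2.8,fy=2.8,interpolation=cv2.INTER_CUBIC)
# drawn: expected wall-top corners when stacked (z=.073) as dots in scene
R=Rn.from_euler('z',4.9,degrees=True).as_matrix()
for x in(-.042,.042):
  for y in(-.131,.131):
    q=proj(S,np.array([.571,-.170,.073])+R@np.array([x,y,0]));cv2.circle(a,tuple(((q-[240,100])*4+1.5).astype(int)),3,(0,0,255),-1)
o=np.zeros((590,795,3),np.uint8);o[:480,:600]=a
c=cv2.resize(t[160:240,280:400],(195*1,130));o[:130,600:]=c
cv2.imwrite("pics/fin.png",o)
E
```

```text
pos [ 0.561 -0.411  0.237] yaw 94.84 shift [0.2391 0.0303 0.1502] turn [-0.02 -0.05 -0.06] w 0.0429 t 25.77 F [-0.6 -0.2  0.7]
```

View pics/fin.png

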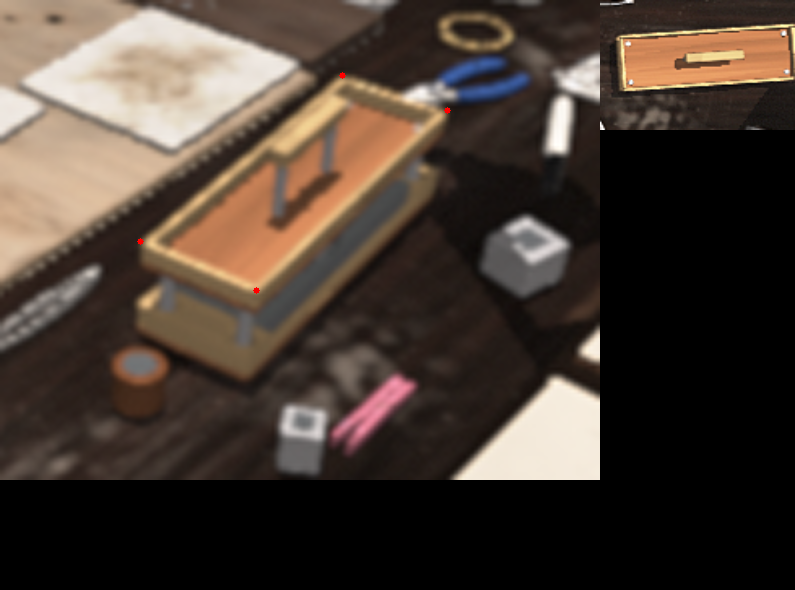

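The four wall-top corners coincide with where they should be when fully stacked (dots at (140,241), (257,290), (342,76) and (447,110)). The legs are in the sockets, and the squares and the brown piece haven't moved.

```bash
python3 -c "
from station import bot
print(bot.sign_off())"
```

```text
the job is handed in; nothing more can be done
None
```

The job is handed in: the three round dies are in their matching pockets, and the upper tray is stacked on the lower tray and released, with its legs in the sockets in the last camera check.

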